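# Set a row of push rivets with a spring-loaded setter

### The job

Take the spring-loaded rivet setter from the grey board, lay its sole flat on the sloping aluminium rail beyond one end of the row of red push rivets and press until its spring is squeezed about halfway. Keeping that steady pressure, never off the rail and never with the spring fully squeezed, slide it along the rail in one unbroken stroke until all four rivets are flush; set them with the setter, not with the fingers. Then stand the setter upright on the grey board again without dropping it, let go, and leave the other things on the bench where they are.

Things in the scene. Friction and masses are not known exactly. Their poses are not given: they have to be found in the camera images.
- setter: Hand tool, 84 mm high, 0.2 kg: wooden grip block (30 mm along x, 34 mm along y, 36 to 82 mm above the origin; pinch it across the 30 mm, about 58 mm up) on a dark flange 50x30 mm (30 to 38 mm up), below it a white sprung sole. Origin: centre of the sole's underside with the spring relaxed; x along the sole (stroke direction, either way round), z up. Starts upright on the grey board.
- sole (a joint): How far the white sole is pushed into the setter, m: 0 relaxed, 0.007 half, 0.014 fully squeezed. Preloaded spring: 4 N at 0, 9.6 N at 0.007, 15 N at 0.014. Sole flat over 32 mm (x) by 28 mm; both ends turn up at 27 degrees like skis (64 mm overall), so it rides over the rivet heads and pushes them down.
- rail: Aluminium rail 200 mm long, 56 mm wide, fixed on the sloping grey plate of a plywood jig. Origin: centre of the rail's top face, 83 mm above the bench. y along the rail and the row of rivets, x up the slope, z square out of the face; the face slopes 30 degrees, so z leans 30 degrees from vertical back towards the robot. Only the rivets stand above the face.
- rivet_0 (a joint): Travel of red rivet 0, m: 0 = head 5 mm proud of the rail, 0.005 = flush; it stays where it is pushed (about 3.5 N to push). Head: dome 13 mm across. It sits at y = -39 mm on the rail's centre line (x = 0).
- rivet_1 (a joint): Travel of red rivet 1, m: 0 = head 5 mm proud of the rail, 0.005 = flush; it stays where it is pushed (about 3.5 N to push). Head: dome 13 mm across. It sits at y = -13 mm on the rail's centre line (x = 0).
- rivet_2 (a joint): Travel of red rivet 2, m: 0 = head 5 mm proud of the rail, 0.005 = flush; it stays where it is pushed (about 3.5 N to push). Head: dome 13 mm across. It sits at y = 13 mm on the rail's centre line (x = 0).
- rivet_3 (a joint): Travel of red rivet 3, m: 0 = head 5 mm proud of the rail, 0.005 = flush; it stays where it is pushed (about 3.5 N to push). Head: dome 13 mm across. It sits at y = 39 mm on the rail's centre line (x = 0).
- grey_board: Grey board 190 mm (x) by 260 mm (y), 14 mm thick, fixed flat on the bench; origin at the centre of its underside, top face 14 mm above it. The setter stands here at first and must stand here at the end.
- rivet_cup: Bystander: light plastic cup of rivets, 87 mm across, 57 mm high, origin at the centre of its underside.
- slotted_bracket: Bystander: black slotted angle bracket, 50x95x36 mm, origin at the centre of its underside.
- screwdriver_y: Bystander: yellow-handled screwdriver, 208 mm long, lying, origin at the centre of its underside.
Things that resemble listed ones, but are neither listed nor needed, are in the scene too. What is shaped like the setter but orange is not meant.

How it is judged:
On the way, in this order (a step that is already met when the one before it is completed fails the run):
1. the setter is pressed flat on the rail beyond one end of the row, spring squeezed 3 to 11 mm, all rivets still proud (contact force between setter and rail above 2 N and value of joint sole between 0.003 and 0.011 m and angle between the z axis of setter and the z axis of rail, either way round below 0.2 rad and z of setter in the frame of rail below 0.01 m and (y of setter in the frame of rail above 0.058 m or y of setter in the frame of rail below -0.058 m) and value of joint each of rivet_0, rivet_1, rivet_2, rivet_3 below 0.0025 m), for 0.1 s.
2. all four rivets are flush (within 1.2 mm) while the setter still presses on the rail (value of joint each of rivet_0, rivet_1, rivet_2, rivet_3 above 0.0038 m and value of joint sole above 0.0015 m and contact force between setter and rail above 1 N), for 0.05 s.
At the end, for the whole second after the job is handed in: All four rivets within 1.2 mm of flush; the setter stands upright (within 0.1 rad) and still on top of the grey board, its centre within the board's outline, released (value of joint each of rivet_0, rivet_1, rivet_2, rivet_3 above 0.0038 m and angle between setter's own z axis and vertical below 0.1 rad and z of setter in the frame of grey_board between 0.009 and 0.02 m and x of setter in the frame of grey_board between -0.095 and 0.095 m and y of setter in the frame of grey_board between -0.13 and 0.13 m and linear speed of setter below 0.02 m/s and angular speed of setter below 0.2 rad/s); the robot touches nothing.
It fails at once if the pressure was lost or the setter lifted when some but not all rivets were set (stroke broken; spring squeezed less than 1 mm) (value of joint any of rivet_0, rivet_1, rivet_2, rivet_3 above 0.0038 m and value of joint any of rivet_0, rivet_1, rivet_2, rivet_3 below 0.0033 m and value of joint sole below 0.001 m).
It fails at once if the setter was pressed too hard on the rail (spring squeezed over 13 mm, or over 40 N) ((value of joint sole above 0.013 m and contact force between setter and rail above 1 N) or contact force between setter and rail above 40 N).
It fails at once if the fingers pressed on the rail or its rivets (contact force between the fingers and rail above 1 N).
It fails at once if the setter was dropped from more than 20 mm above the grey board (contact force between the fingers and setter below 0.1 N and z of setter in the frame of grey_board above 0.036 m).
It fails at once if the rivet cup, bracket or screwdriver was moved more than 30 mm (distance of any of rivet_cup, slotted_bracket, screwdriver_y from where it was at the start of the episode above 0.03 m).
It also fails if it takes over 54 s, if anything falls off the work surface, if the arm or the gripper's body presses on something with over 40 N, if the wrist force passes 120 N, or if a joint passes its speed limit or range.

### The arm

A 6-joint arm with a two-finger parallel gripper is mounted at the origin on the work surface; the furniture and walls round the work are solid. World frame = base frame: x ahead of the robot, y to its left, z up, the work surface at z = 0. Lengths are in m, angles in rad, forces in N, time in s.
With the tool pointing down it reaches from about 0.375 to 0.9 m from the base axis. Payload 3.1 kg.
Tool frame: the origin (TCP) lies on the mounting face of the last link; the fingertips stand 182 mm ahead of it and the grasp point (between the pads) lies 164 mm ahead of it; z points along the fingers, y is the direction in which the jaws open and shut (so a half turn about z gives the same grasp; the last joint's range is limited). The gripper opens to 87 mm and grips with 3 to 60 N. Pads are 19 mm wide; open, the fingers measure 117 mm over their backs; the gripper's body (75 mm by 190 mm) begins 51 mm behind the grasp point.
Start: joints at [0.966, 0.527, 1.433, -0, 1.181, -0.178], TCP at [0.259, 0.569, 0.405] pointing down, gripper open.
Joint ranges: [-3.08, 3.08], [-0.75, 2.2], [0.22, 2.44], [-1.43, 4.57], [0, 2.65], [-2.85, 2.85]. Speed limits (rad/s): [2.79, 2.79, 3.14, 3.14, 3.14, 3.14].

### API

Orientations are given as a rotation vector (axis times angle).
In Python, from workcell import ctrl gives the robot as it stands. The module is installed in compiled form; this text tells all that it offers.
- The arm moves only by the shell command python3 -m creep 'ROWS' [FORCE]. ROWS is JSON, a list of rows, each a list of 5 numbers: the shift along the tool's x, y, z in m, then the turn about the tool's z in rad, then the opening, from 0 (shut) to 1 (fully open). In form: [[x, y, z, yaw, jaw], ...]. A call has 1 to 12 rows; each row is the pose to reach, as a shift and turn from the pose measured when the call began, along the tool's axes at that moment; what a row does not reach only later rows make up. A row lasts 1/10 s, in which the tool goes at most 50 mm and 8.59 degrees, less where a joint would pass 70% of its speed; a pose out of reach is approached as far as the arm can. A call with a gripper value outside its range is refused whole. The fingers move at their own pace and stop on an object; FORCE is the grip in N (left out, the last holds). Time passes only in rows, so rows that repeat a pose let the fingers close. It gives the time, the measured TCP pose, the force and the opening at its end, in the units of the state.
- ctrl.observe(): the state, without advancing time (a new reading comes with each control period).
- ctrl.get_image(name): name is "scene" or "top"; returns a dict with "color" (400x640x3 uint8, red, green, blue), "depth" (400x640 float32, m along the optical axis (not along the pixel's ray), 0 where there is no reading), "fx", "fy", "cx", "cy" (pixels), "dist" ([k1, k2, p1, p2, k3] as OpenCV has them; the pictures are not rectified), "rvec" (rotation vector, rad) and "tvec" (3), from world to camera coordinates, as OpenCV has them. Camera axes: x right, y down, z forward; pixel columns grow to the right and rows downward; lengths in m; the calibration is good to about 2 mm. A picture is of the moment at which its call begins.
- ctrl.sign_off(): hands the job in, once; it reports no verdict.
Trained networks look in a picture, given as the dict that the camera call returned (one of the last four; its "shot" number tells which), for a name from the list of things; names that differ only in an ending like _2 or _b are one class to them, and where a whole thing is asked for, a point or a joint stands for the part that bears it (a point fixed in the world has none). Each returns a list of dicts, best first, with "conf" (0 to 1); they miss things now and then, are a little off and sometimes report something else, mostly with a low value. They report only what shows in the picture. A call takes as long as a camera call. They do not tell look-alikes from the thing itself.
- ctrl.look_for(picture, target): "location" ([column, row] as shares, 0 to 1, of the picture: columns of its width, rows of its height, amid what is visible of it).
- ctrl.pinpoint(picture, target): "location" ([column, row] as shares, 0 to 1, of the picture: columns of its width, rows of its height: a listed point, or the origin of a listed thing).
The state is a dict: "time_s": time; "joint_pos": joint angles; "dq": joint speeds; "joint_efforts": joint torques, N m; "tool_pos": TCP position; "eef_rot": TCP orientation; "contact_force": force on the tool from outside, world axes, zero at the start; "torque": the same for the moment, N m; "grip_width": finger opening in m.
Only numpy, scipy, OpenCV 4.12 (cv2) and the standard library are available. Lean on these libraries where they do the work, as an engineer would, in place of code of your own. Each camera call takes 0.05 s, during which the arm holds its last target.

## Working session

There is one attempt and no reset: what is moved stays moved. The work goes in short steps, Python scripts to look and compute and a shell command to move; the robot and the scene stay as the last step left them, time stands still between calls to the robot, and variables do not carry over. Pictures are saved under pics/ and viewed, and the job is handed in when it is done.

```bash
mkdir -p pics
cat > h.py <<'E'
import numpy as np, cv2, pickle
from workcell import ctrl
from scipy.spatial.transform import Rotation as R
def shot(n,fn=None):
    p=ctrl.get_image(n)
    if fn: cv2.imwrite('pics/'+fn,p['color'][:,:,::-1]); pickle.dump(p,open('pics/'+fn[:-4]+'.pkl','wb'))
    return p
def K(p): return np.array([[p['fx'],0,p['cx']],[0,p['fy'],p['cy']],[0,0,1.]])
def world(p,uv,d=None):
    uv=np.array(uv,float)
    if d is None:
        c,r=int(round(uv[0])),int(round(uv[1])); w=p['depth'][max(r-1,0):r+2,max(c-1,0):c+2]; w=w[w>0]; d=np.median(w) if len(w) else np.nan
    n=cv2.undistortPoints(uv.reshape(1,1,2),K(p),np.array(p['dist']))[0,0]
    Rm=cv2.Rodrigues(np.array(p['rvec'],float))[0]
    return Rm.T@(np.array([n[0]*d,n[1]*d,d])-np.ravel(p['tvec']))
def ray(p,uv):
    a=world(p,uv,0.0);b=world(p,uv,1.0);return a,b-a
def atz(p,uv,z):
    a,d=ray(p,uv);return a+d*(z-a[2])/d[2]
def pix(p,X): return cv2.projectPoints(np.array(X,float).reshape(-1,1,3),np.array(p['rvec'],float),np.array(p['tvec'],float),K(p),np.array(p['dist']))[0].reshape(-1,2)
def cloud(p):
    h,w=p['depth'].shape;u,v=np.meshgrid(np.arange(w),np.arange(h))
    n=cv2.undistortPoints(np.stack([u,v],-1).reshape(-1,1,2).astype(float),K(p),np.array(p['dist'])).reshape(h,w,2)
    d=p['depth'];P=np.stack([n[...,0]*d,n[...,1]*d,d],-1)
    Rm=cv2.Rodrigues(np.array(p['rvec'],float))[0]
    return (P-np.ravel(p['tvec']))@Rm
def st():
    s=ctrl.observe();print('t',s['time_s'],'tcp',np.round(s['tool_pos'],4),'F',np.round(s['contact_force'],2),'T',np.round(s['torque'],2),'w',round(s['grip_width'],4));print('R',np.round(R.from_rotvec(s['eef_rot']).as_matrix(),3).tolist());return s
E
python3 - <<'E'
from h import *
for n in('scene','top'):
    p=shot(n,n+'0.png')
    for t in['setter','rail','rivet_0','rivet_3','grey_board','rivet_cup','slotted_bracket','screwdriver_y']:
        try:
            for f in('look_for','pinpoint'):
                print(n,t,f,[(round(o['conf'],2),np.round(np.array(o['location'])*[640,400],1).tolist()) for o in getattr(ctrl,f)(p,t)][:4])
        except Exception as e: print(n,t,e)
st()
E
```

```text
scene setter look_for [(0.68, [237.4, 179.0]), (0.54, [304.7, 182.5])]
scene setter pinpoint [(0.76, [241.0, 188.1]), (0.68, [303.8, 195.9])]
scene rail look_for [(0.74, [359.2, 201.5])]
scene rail pinpoint [(0.9, [354.9, 197.0])]
scene rivet_0 look_for []
scene rivet_0 it knows: grey_board, rail, rivet_cup, screwdriver, setter, slotted_bracket
scene rivet_3 look_for []
scene rivet_3 it knows: grey_board, rail, rivet_cup, screwdriver, setter, slotted_bracket
scene grey_board look_for [(0.56, [229.0, 195.3])]
scene grey_board pinpoint [(0.89, [228.9, 196.2])]
scene rivet_cup look_for [(0.63, [342.3, 270.1])]
scene rivet_cup pinpoint [(0.89, [338.5, 285.3])]
scene slotted_bracket look_for [(0.6, [402.4, 283.7])]
scene slotted_bracket pinpoint [(0.89, [396.3, 290.5])]
scene screwdriver_y look_for [(0.77, [481.2, 270.8]), (0.3, [240.2, 185.8])]
scene screwdriver_y pinpoint [(0.65, [462.7, 273.1]), (0.64, [357.6, 199.9])]
top setter look_for [(0.75, [253.7, 162.7]), (0.73, [207.6, 211.7])]
top setter pinpoint [(0.73, [255.6, 166.5]), (0.6, [208.3, 209.6])]
top rail look_for [(0.6, [325.6,
[... 226 characters left out ...]
l, rivet_cup, screwdriver, setter, slotted_bracket
top grey_board look_for [(0.78, [211.8, 226.6])]
top grey_board pinpoint [(0.83, [211.4, 225.9]), (0.21, [431.1, 168.0])]
top rivet_cup look_for [(0.78, [383.4, 245.8]), (0.51, [410.0, 226.5]), (0.28, [209.2, 226.4])]
top rivet_cup pinpoint [(0.7, [380.0, 240.8])]
top slotted_bracket look_for [(0.9, [411.1, 223.2])]
top slotted_bracket pinpoint [(0.79, [410.9, 223.1])]
top screwdriver_y look_for [(0.77, [442.9, 166.0]), (0.71, [207.0, 209.2])]
top screwdriver_y pinpoint [(0.68, [429.6, 169.1])]
t 1.5 tcp [0.2587 0.5689 0.4047] F [-0.82  0.57 -0.49] T [-0.05  0.   -0.04] w 0.0872
R [[-0.91, 0.414, 0.0], [0.414, 0.91, -0.0], [-0.0, 0.0, -1.0]]
```

View pics/scene0.png

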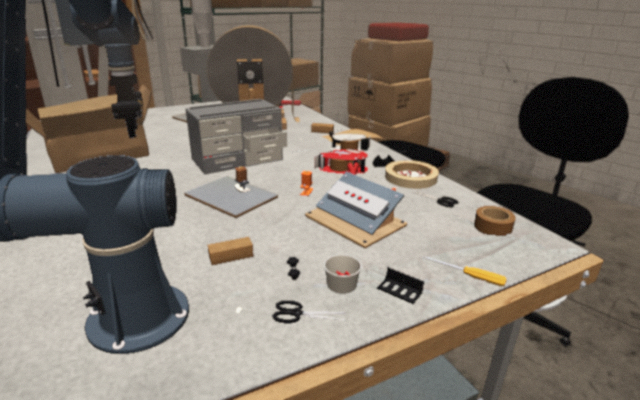

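View pics/top0.png

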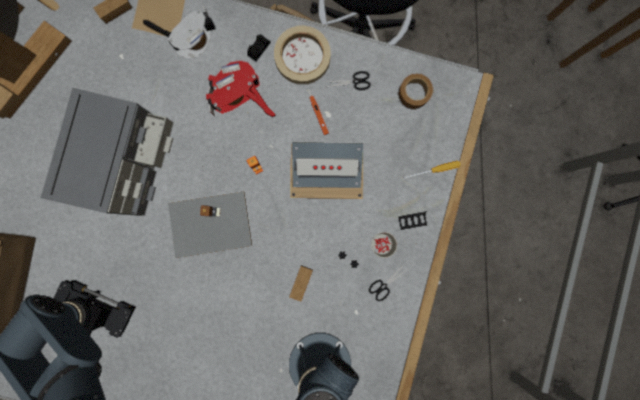

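Run:
```python
from h import *
p=pickle.load(open('pics/scene0.pkl','rb'));q=pickle.load(open('pics/top0.pkl','rb'))
a=cv2.resize(p['color'][140:240,170:450],None,fx=2.8,fy=2.8,interpolation=3)
b=cv2.resize(q['color'][100:300,160:400],None,fx=2.2,fy=2.2,interpolation=3)[:,:,::-1]
cv2.imwrite('pics/crs.png',a[:,:,::-1]);cv2.imwrite('pics/crt.png',b)
C=cloud(q);C2=cloud(p)
for n,uv in dict(set1=(254,163),set2=(208,211),board=(212,260),rail=(327,165)).items(): print(n,world(q,uv))
for n,uv in dict(set1=(304,165),set2=(237,165),rail=(359,201)).items(): print(n,world(p,uv))
print('cams',ray(p,(320,200))[0],ray(q,(320,200))[0])
```

```text
set1 [0.66499751 0.21018684 0.08043348]
set2 [0.50996847 0.35352204 0.09395849]
board [0.34817867 0.36525197 0.00142038]
rail [ 0.65555154 -0.02679704  0.0842667 ]
set1 [8.47294591e-01 4.17143803e-01 1.44023079e-04]
set2 [0.6245552  0.55854421 0.01824548]
rail [ 0.6408069  -0.05127449  0.07769286]
cams [-0.19154024 -0.74399857  0.60718627] [0.44885618 0.00309993 1.31037906]
```

View pics/crs.png

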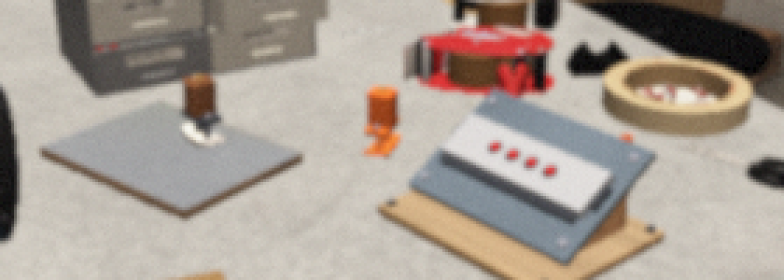

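View pics/crt.png

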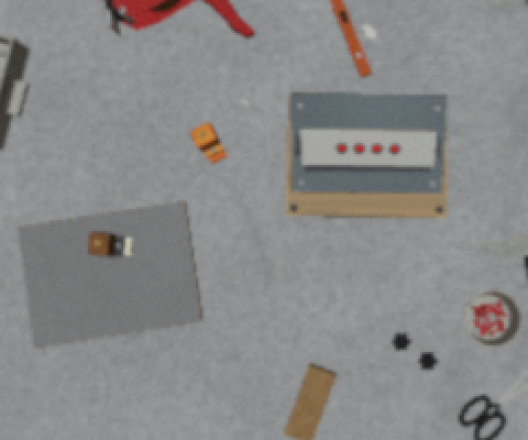

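Run:
```python
from h import *
q=pickle.load(open('pics/top0.pkl','rb'));p=pickle.load(open('pics/scene0.pkl','rb'))
for nm,im,box in(('top',q,(150,175,300,350)),('scene',p,(180,215,330,380))):
    c=im['color'].astype(int);m=((c[...,0]-np.maximum(c[...,1],c[...,2]))>60).astype(np.uint8)
    n,l,s,ce=cv2.connectedComponentsWithStats(m)
    for i in range(1,n):
        x,y=ce[i]
        if box[0]<y<box[1] and box[2]<x<box[3] and s[i,4]>3: print(nm,ce[i],s[i,4],atz(im,ce[i],0.0875).round(4))
# board corners
c=q['color'].copy()
cr=cv2.resize(c[180:270,155:265],None,fx=6,fy=6,interpolation=2);cv2.imwrite('pics/b.png',cr[:,:,::-1])
cr=cv2.resize(c[190:230,180:240],None,fx=12,fy=12,interpolation=2);cv2.imwrite('pics/s.png',cr[:,:,::-1])
cr=cv2.resize(p['color'][155:215,180:290],None,fx=7,fy=7,interpolation=2);cv2.imwrite('pics/s2.png',cr[:,:,::-1])
```

```text
top [315. 167.] 9 [0.6489 0.0122 0.0875]
top [323. 167.] 9 [ 0.6486 -0.0137  0.0875]
top [330.875 167.125] 8 [ 0.6479 -0.0392  0.0875]
top [338.875 167.125] 8 [ 0.6477 -0.0651  0.0875]
scene [346.5 192. ] 8 [0.6437 0.0013 0.0875]
scene [352.7 194.7] 10 [ 0.6434 -0.0238  0.0875]
scene [359.3 197.3] 10 [ 0.6444 -0.0486  0.0875]
scene [366.11111111 200.33333333] 9 [ 0.6436 -0.0751  0.0875]
```

View pics/b.png

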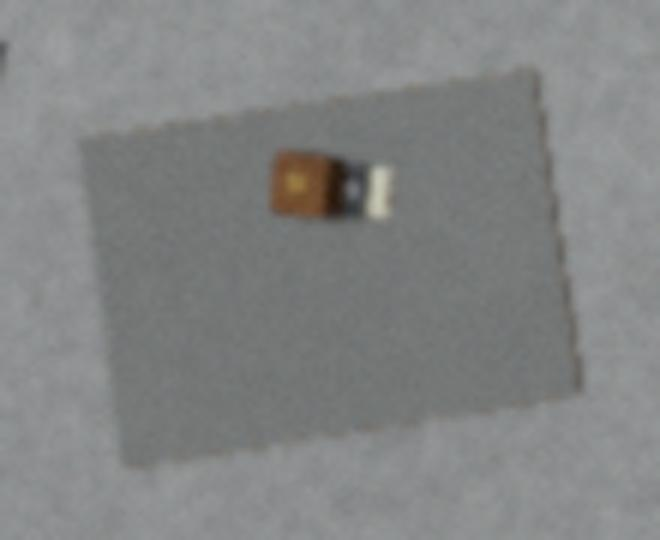

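View pics/s.png

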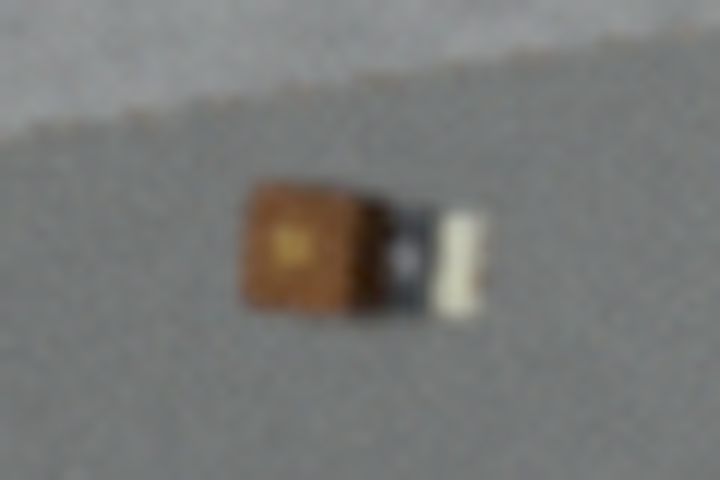

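View pics/s2.png

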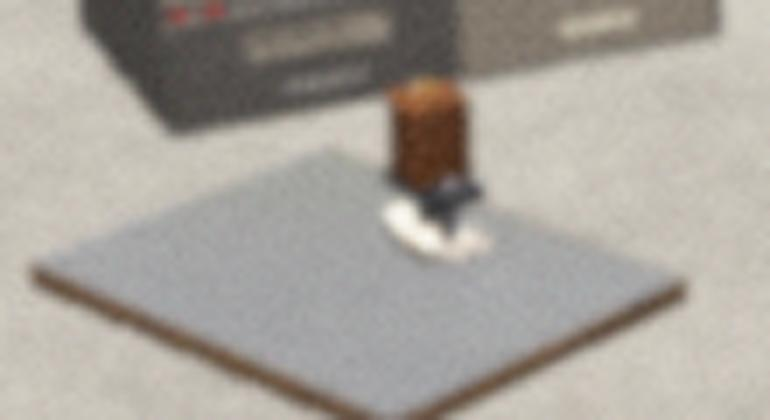

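```bash
cat >> h.py <<'E'
def boxpts(x,y,z0,z1):
    return np.array([[sx*x/2,sy*y/2,z] for z in(z0,z1) for sx,sy in((-1,-1),(1,-1),(1,1),(-1,1))])
def drawbox(im,p,pts,T,col,s,o):
    P=pix(p,pts@T[0].T+T[1]);P=((P-o+0.5)*s-0.5).round().astype(int)
    for i in range(4):
        for a,b in((i,(i+1)%4),(4+i,4+(i+1)%4),(i,i+4)): cv2.line(im,tuple(P[a].tolist()),tuple(P[b].tolist()),col,1,cv2.LINE_AA)
def setter_overlay(p,T,box,s,fn):
    x0,y0,x1,y1=box;im=np.ascontiguousarray(cv2.resize(p['color'][y0:y1,x0:x1],None,fx=s,fy=s,interpolation=2)[:,:,::-1])
    o=np.array([x0,y0])
    drawbox(im,p,boxpts(.030,.034,.036,.082),T,(0,255,0),s,o);drawbox(im,p,boxpts(.050,.030,.030,.038),T,(255,0,0),s,o);drawbox(im,p,boxpts(.032,.028,0,.004),T,(0,0,255),s,o)
    cv2.imwrite('pics/'+fn,im)
E
python3 - <<'E'
from h import *
q=pickle.load(open('pics/top0.pkl','rb'));p=pickle.load(open('pics/scene0.pkl','rb'))
def cents(im,seeds):
    c=im['color'].astype(float);w=np.clip(c[...,0]-np.maximum(c[...,1],c[...,2])-20,0,None);o=[]
    for u,v in seeds:
        u0,v0=int(round(u)),int(round(v));s=w[v0-3:v0+4,u0-3:u0+4];yy,xx=np.mgrid[v0-3:v0+4,u0-3:u0+4];o.append(((s*xx).sum()/s.sum(),(s*yy).sum()/s.sum()))
    return o
A=cents(q,[(315,167),(323,167),(331,167),(339,167)]);B=cents(p,[(346.5,192),(352.7,194.7),(359.3,197.3),(366,200.3)])
for a,b in zip(A,B):
    M=np.zeros((3,3));r=np.zeros(3)
    for im,uv in((q,a),(p,b)):
        o,d=ray(im,uv);d/=np.linalg.norm(d);Q=np.eye(3)-np.outer(d,d);M+=Q;r+=Q@o
    X=np.linalg.solve(M,r);print('riv',X.round(4),(pix(q,X)-a).round(2),(pix(p,X)-b).round(2),'top@85',atz(q,a,.0855).round(4))
f=lambda x,y,s,x0,y0:((x+.5)/s-.5+x0,(y+.5)/s-.5+y0)
Cs=np.array([atz(q,f(x,y,6,155,180),.014) for x,y in((80,138),(538,70),(580,392),(125,468))]);print(Cs.round(4),Cs.mean(0),np.linalg.norm(Cs-np.roll(Cs,-1,0),axis=1))
print('toppt',atz(q,f(293,245,12,180,190),.096),'net top',atz(q,(208.3,209.6),.014),'net scene',atz(p,(241,188.1),.014))
E
```

```text
riv [0.6513 0.0112 0.0821] [[ 0.44 -0.45]] [[-0.68  0.05]] top@85 [0.6493 0.0126 0.0855]
riv [ 0.6509 -0.0149  0.0821] [[ 0.44 -0.45]] [[-0.69  0.06]] top@85 [ 0.6489 -0.0134  0.0855]
riv [ 0.6504 -0.041   0.0821] [[ 0.46 -0.46]] [[-0.72  0.07]] top@85 [ 0.6484 -0.0394  0.0855]
riv [ 0.6498 -0.0672  0.082 ] [[ 0.46 -0.45]] [[-0.72  0.07]] top@85 [ 0.6478 -0.0655  0.0855]
[[0.5441 0.5112 0.014 ]
 [0.5799 0.2545 0.014 ]
 [0.3977 0.2306 0.014 ]
 [0.359  0.4835 0.014 ]] [0.47017039 0.3699582  0.014     ] [0.25922048 0.18372434 0.25579441 0.18711148]
toppt [0.51332254 0.36568289 0.096     ] net top [0.51872099 0.37558608 0.014     ] net scene [0.51788702 0.37485561 0.014     ]
```

Run:
```python
from h import *
q=pickle.load(open('pics/top0.pkl','rb'));p=pickle.load(open('pics/scene0.pkl','rb'))
T=(R.from_euler('z',np.pi/2).as_matrix(),np.array([.515,.369,.014]))
setter_overlay(q,T,(185,190,235,230),12,'o1.png');setter_overlay(p,T,(215,155,265,205),12,'o2.png')
```

```text
(no output)
```

View pics/o1.png

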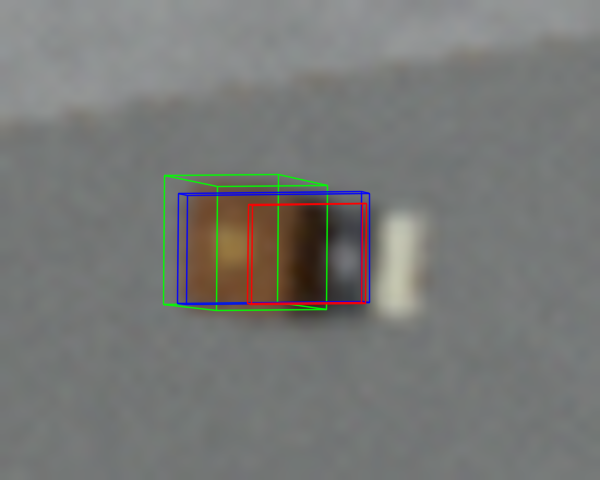

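View pics/o2.png

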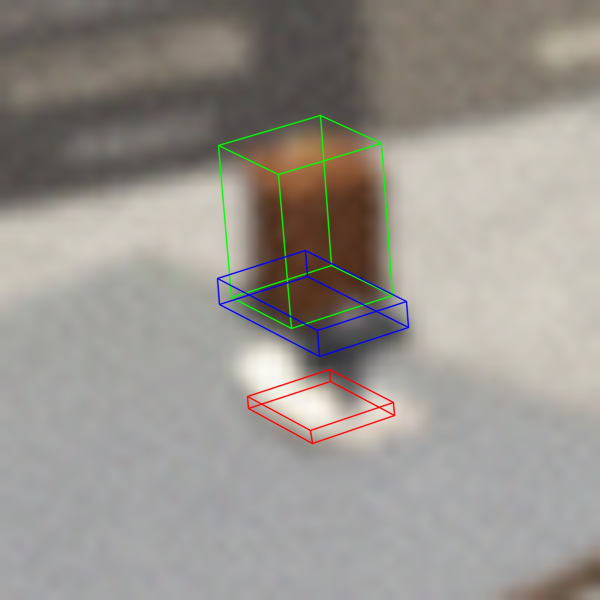

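```bash
cat > fit.py <<'E'
from h import *
from scipy.optimize import minimize
def soft(p,pts,T,box,ss=8):
    x0,y0,x1,y1=box;P=(pix(p,pts@T[0].T+T[1])-[x0,y0]+.5)*ss-.5
    m=np.zeros(((y1-y0)*ss,(x1-x0)*ss),np.float32);cv2.fillConvexPoly(m,cv2.convexHull((P*16).round().astype(np.int32)),1,shift=4)
    m=cv2.GaussianBlur(m,(0,0),0.8*ss);return cv2.resize(m,(x1-x0,y1-y0),interpolation=cv2.INTER_AREA)
def brown(p,box):
    x0,y0,x1,y1=box;c=p['color'][y0:y1,x0:x1].astype(np.float32);w=c[...,0]-c[...,2];return np.clip(w/np.percentile(w,98.5),0,1)
ski=lambda s:np.array([[s*x,y,z] for x,z in((.016,0),(.032,.0082),(.016,.004),(.032,.011)) for y in(-.014,.014)])
BLK=boxpts(.03,.034,.036,.082)
E
python3 - <<'E'
from fit import *
q=pickle.load(open('pics/top0.pkl','rb'));p=pickle.load(open('pics/scene0.pkl','rb'))
bx={'q':(190,195,230,228),'p':(220,158,262,200)}
B=[(q,bx['q'],brown(q,bx['q'])),(p,bx['p'],brown(p,bx['p']))]
B[1][2][30:]=0
def cost(v,use=(0,1),pr=0):
    e=0
    for i in use:
        im,b,w=B[i];T=(R.from_euler('z',v[2]).as_matrix(),np.array([v[0],v[1],.014]))
        m=soft(im,BLK,T,b);g=(m*w).sum()/(m*m).sum();e+=((g*m-w)**2).sum()
    return e
for use in((0,),(1,),(0,1)):
    best=min((minimize(cost,(.515,.364,y),args=(use,),method='Nelder-Mead',options=dict(initial_simplex=[(.515,.364,y),(.522,.364,y),(.515,.371,y),(.515,.364,y+.3)])) for y in np.radians([20,45,70,90,110,135,160])),key=lambda r:r.fun)
    print(use,best.x,np.degrees(best.x[2]),best.fun)
for y in range(0,180,15):
    r=minimize(lambda v:cost((v[0],v[1],np.radians(y))),(.515,.364),method='Nelder-Mead');print(y,r.x.round(4),round(r.fun,3))
E
```

```text
(0,) [0.51278854 0.36700243 1.4174038 ] 81.2112557984945 12.338388442993164
(1,) [0.51708131 0.36698529 1.17204919] 67.1534722150281 41.417633056640625
(0, 1) [0.51396084 0.36634773 1.34939601] 77.31469639775902 56.31999969482422
0 [0.5135 0.3657] 60.236
15 [0.5141 0.3664] 61.804
30 [0.5147 0.3668] 62.454
45 [0.5152 0.3668] 61.204
60 [0.5147 0.3665] 59.409
75 [0.514  0.3666] 56.518
90 [0.5139 0.3666] 57.622
105 [0.5144 0.3672] 60.146
120 [0.5148 0.3673] 61.47
135 [0.5147 0.3672] 61.883
150 [0.5144 0.3666] 63.021
165 [0.5139 0.3661] 59.615
```

Run:
```python
from fit import *
q=pickle.load(open('pics/top0.pkl','rb'));p=pickle.load(open('pics/scene0.pkl','rb'))
c=q['color'].astype(float);L=c.min(-1)
s=np.clip(L[200:225,210:228]-140,0,None);yy,xx=np.mgrid[200:225,210:228];ce=((s*xx).sum()/s.sum(),(s*yy).sum()/s.sum())
print(ce,atz(q,ce,.021));
X=np.stack([xx,yy],-1).reshape(-1,2)-ce;w=s.ravel();C=(X*w[:,None]).T@X/w.sum();e,v=np.linalg.eigh(C);print(e,v)
for y in(75,90):
  T=(R.from_euler('z',np.radians(y)).as_matrix(),np.array([.514,.3665,.014]))
  setter_overlay(q,T,(185,190,235,230),8,'a.png');setter_overlay(p,T,(215,155,265,205),8,'b.png')
  a=cv2.imread('pics/a.png');b=cv2.imread('pics/b.png');h=np.zeros((400,800,3),np.uint8);h[:320,:400]=a;h[:400,400:]=b;cv2.imwrite(f'pics/ab{y}.png',h)
```

```text
(np.float64(217.71486761710796), np.float64(211.33197556008147)) [0.51213365 0.34203406 0.021     ]
[0.39229828 5.10865783] [[-0.9975219  -0.07035664]
 [-0.07035664  0.9975219 ]]
```

View pics/ab75.png

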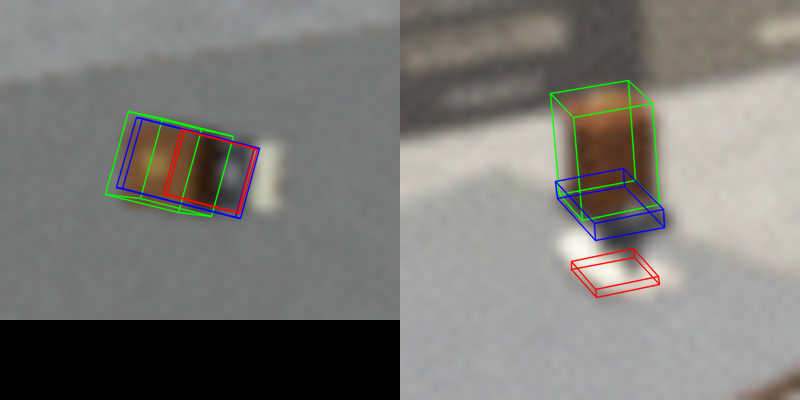

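View pics/ab90.png

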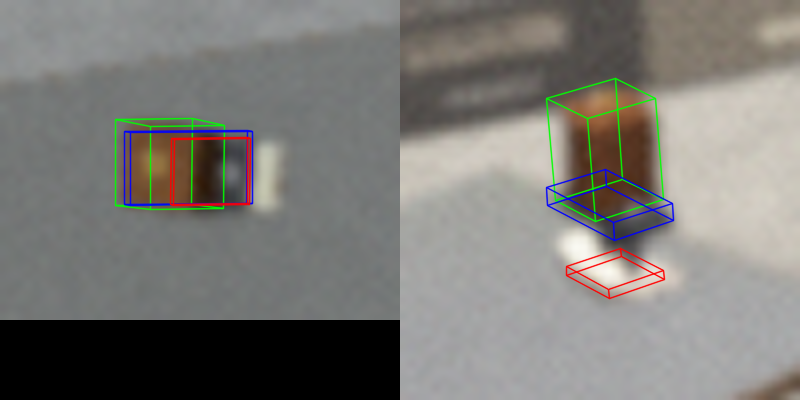

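Run:
```python
from h import *
q=pickle.load(open('pics/top0.pkl','rb'));C=cloud(q)
for zmin in(.05,.12,.18):
    m=(C[...,2]>zmin)&(C[...,0]>.45)&(C[...,0]<.66)&(C[...,1]>.15)&(C[...,1]<.8)&(q['depth']>0)
    P=C[m]
    for a in np.arange(.45,.66,.03):
        s=P[(P[:,0]>=a)&(P[:,0]<a+.03)]
        if len(s): print(zmin,a.round(2),len(s),'ymin 2%',np.percentile(s[:,1],[0,2,10]).round(3),'zmax',s[:,2].max().round(3))
s=st();a=np.radians(88.5)
Rm=R.from_rotvec(s['eef_rot']).as_matrix()
tgt=np.array([.513,.365,.40]);print('shift tool axes',Rm.T@(tgt-np.array(s['tool_pos'])))
```

```text
0.05 0.48 158 ymin 2% [0.342 0.343 0.352] zmax 0.218
0.05 0.51 761 ymin 2% [0.339 0.349 0.372] zmax 0.229
0.05 0.54 1031 ymin 2% [0.571 0.575 0.586] zmax 0.23
0.05 0.57 1072 ymin 2% [0.564 0.568 0.575] zmax 0.228
0.05 0.6 996 ymin 2% [0.558 0.564 0.575] zmax 0.228
0.05 0.63 1061 ymin 2% [0.208 0.507 0.566] zmax 0.228
0.12 0.48 57 ymin 2% [0.602 0.602 0.603] zmax 0.218
0.12 0.51 567 ymin 2% [0.594 0.596 0.598] zmax 0.229
0.12 0.54 904 ymin 2% [0.571 0.578 0.591] zmax 0.23
0.12 0.57 934 ymin 2% [0.565 0.57  0.582] zmax 0.228
0.12 0.6 883 ymin 2% [0.564 0.574 0.576] zmax 0.228
0.12 0.63 919 ymin 2% [0.506 0.564 0.57 ] zmax 0.228
0.18 0.48 31 ymin 2% [0.602 0.602 0.603] zmax 0.218
0.18 0.51 461 ymin 2% [0.594 0.596 0.6  ] zmax 0.229
0.18 0.54 793 ymin 2% [0.585 0.589 0.595] zmax 0.23
0.18 0.57 831 ymin 2% [0.578 0.582 0.588] zmax 0.228
0.18 0.6 786 ymin 2% [0.572 0.574 0.58 ] zmax 0.228
0.18 0.63 805 ymin 2% [0.564 0.568 0.575] zmax 0.228
t 1.5 tcp [0.2587 0.5689 0.4047] F [-0.82  0.57 -0.49] T [-0.05  0.   -0.04] w 0.0872
R [[-0.91, 0.414, 0.0], [0.414, 0.91, -0.0], [-0.0, 0.0, -1.0]]
shift tool axes [-0.31592336 -0.08037409  0.00475279]
```

```bash
python3 -m creep '[[-0.045,-0.012,0,-0.08,1],[-0.09,-0.024,0,-0.16,1],[-0.135,-0.036,0,-0.24,1],[-0.18,-0.048,0,-0.32,1],[-0.225,-0.06,0,-0.40,1],[-0.27,-0.07,0,-0.40,1],[-0.316,-0.080,0,-0.40,1],[-0.316,-0.080,0,-0.40,1],[-0.316,-0.080,0,-0.40,1]]' 5
python3 - <<'E'
from h import *
s=st();Rm=R.from_rotvec(s['eef_rot']).as_matrix();print(Rm.T@(np.array([.513,.365,.014+.062+.164])-s['tool_pos']))
p=shot('top','t1.png');cv2.imwrite('pics/t1c.png',cv2.resize(p['color'][150:270,140:280],None,fx=5,fy=5)[:,:,::-1])
E
```

```text
time_s: 2.4
tool_pos: [0.5142, 0.3643, 0.4045]
eef_rot: [-0.047, -3.141, -0.0]
contact_force: [-0.7, 0.5, 0.4]
grip_width: 0.087
t 2.4 tcp [0.5142 0.3643 0.4045] F [-0.71  0.55  0.36] T [ 0.04 -0.01  0.  ] w 0.087
R [[-1.0, 0.03, -0.001], [0.03, 1.0, 0.0], [0.001, 0.0, -1.0]]
[0.00107333 0.00067718 0.16449599]
```

View pics/t1c.png

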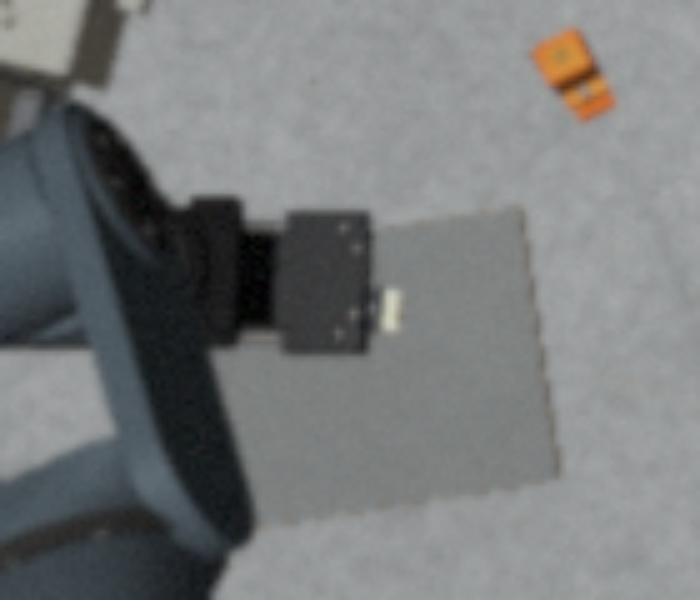

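```bash
python3 -m creep '[[0.001,0,0.045,0,1],[0.001,0,0.09,0,1],[0.001,0,0.13,0,1],[0.001,0,0.155,0,1],[0.001,0,0.1645,0,1],[0.001,0,0.1645,0,1],[0.001,0,0.1645,0,1]]' 6
python3 - <<'E'
from h import *
st();p=shot('scene','s2.png');cv2.imwrite('pics/s2c.png',cv2.resize(p['color'][100:220,170:310],None,fx=5,fy=5)[:,:,::-1])
E
```

```text
time_s: 3.15
tool_pos: [0.5119, 0.3661, 0.2413]
eef_rot: [0.042, 3.14, 0.002]
contact_force: [0.2, 0.3, -0.6]
grip_width: 0.0867
t 3.15 tcp [0.5119 0.3661 0.2413] F [ 0.23  0.32 -0.65] T [0.   0.01 0.03] w 0.0867
R [[-1.0, 0.027, 0.001], [0.027, 1.0, 0.001], [-0.001, 0.001, -1.0]]
```

View pics/s2c.png

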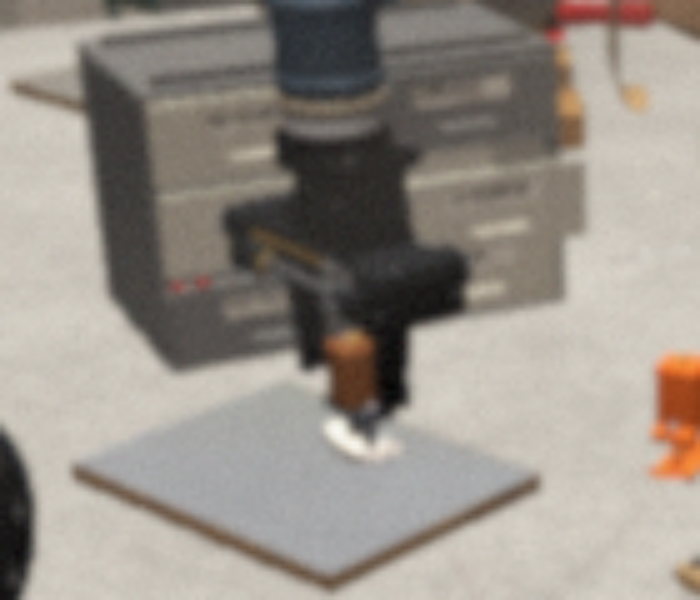

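```bash
python3 -m creep '[[0,0,0,0,0.3],[0,0,0,0,0.15],[0,0,0,0,0],[0,0,0,0,0],[0,0,0,0,0],[0,0,0,0,0],[0,0,0,0,0]]' 10
python3 - <<'E'
from h import *
st();p=shot('scene','s3.png');cv2.imwrite('pics/s3c.png',cv2.resize(p['color'][140:220,190:270],None,fx=7,fy=7)[:,:,::-1])
E
```

```text
time_s: 3.9
tool_pos: [0.5122, 0.3659, 0.2417]
eef_rot: [0.042, 3.14, 0.002]
contact_force: [0.4, -0.6, 0.5]
grip_width: 0.0391
t 3.9 tcp [0.5122 0.3659 0.2417] F [ 0.44 -0.64  0.46] T [-0.21 -0.02 -0.01] w 0.0391
R [[-1.0, 0.027, 0.002], [0.027, 1.0, 0.001], [-0.002, 0.001, -1.0]]
```

View pics/s3c.png

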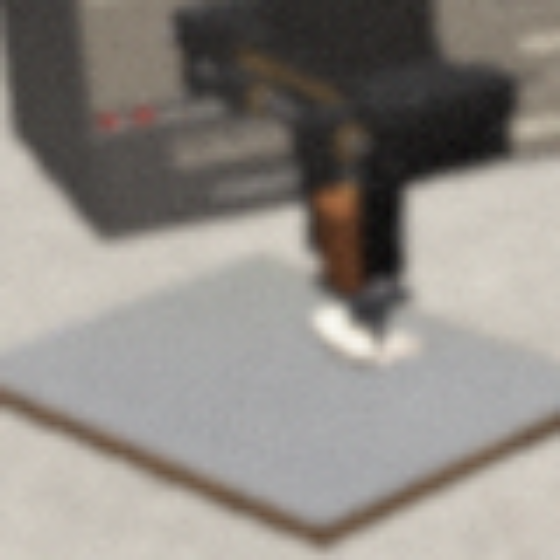

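```bash
python3 -m creep '[[0,0,0,0,0],[0,0,0,0,0],[0,0,0,0,0],[0,0,0,0,0]]' 10
```

```text
time_s: 4.35
tool_pos: [0.5122, 0.3657, 0.2416]
eef_rot: [0.042, 3.14, 0.001]
contact_force: [-0.6, -1.7, 0.2]
grip_width: 0.0301
```

```bash
python3 -m creep '[[0,0,-0.015,0,0],[0,0,-0.035,0,0],[-0.03,-0.012,-0.035,-0.05,0],[-0.06,-0.025,-0.035,-0.1,0],[-0.0934,-0.0385,-0.035,-0.166,0],[-0.0934,-0.0385,-0.035,-0.166,0],[-0.0934,-0.0385,-0.01,-0.166,0],[-0.0934,-0.0385,0.005,-0.166,0],[-0.0934,-0.0385,0.005,-0.166,0]]' 10;  python3 - <<'E'
from h import *
st();p=shot('scene','s4.png');cv2.imwrite('pics/s4c.png',cv2.resize(p['color'][130:210,220:300],None,fx=7,fy=7)[:,:,::-1])
q=shot('top','t4.png');cv2.imwrite('pics/t4c.png',cv2.resize(q['color'][150:230,180:280],None,fx=7,fy=7)[:,:,::-1])
E
```

```text
time_s: 5.25
tool_pos: [0.6028, 0.3245, 0.2341]
eef_rot: [0.218, -3.129, 0.002]
contact_force: [-0.7, 0.1, -2.3]
grip_width: 0.0297
t 5.25 tcp [0.6028 0.3245 0.2341] F [-0.7   0.13 -2.26] T [ 0.02  0.04 -0.05] w 0.0297
R [[-0.99, -0.139, -0.005], [-0.139, 0.99, -0.001], [0.005, -0.001, -1.0]]
```

View pics/s4c.png

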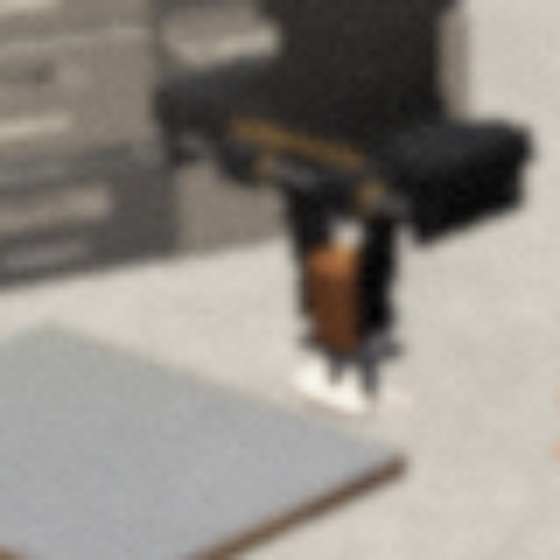

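View pics/t4c.png

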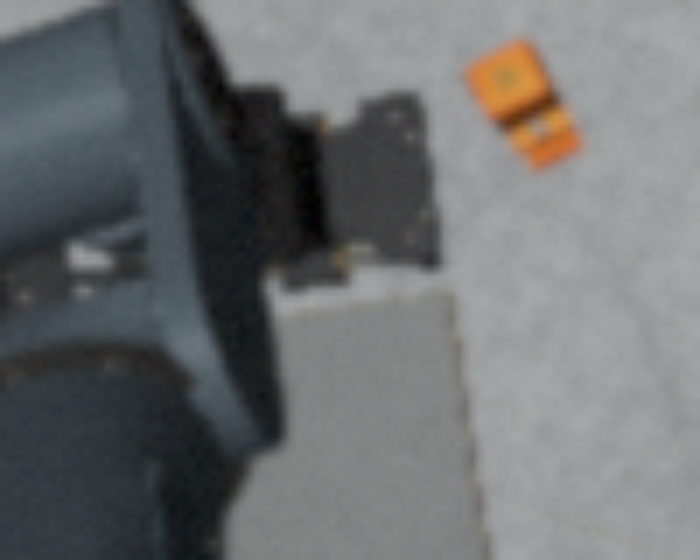

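```bash
python3 -m creep '[[0,0,-0.002,0,0],[0.01,0,-0.002,0,0],[0.02,0,-0.002,0,0],[0.026,0,-0.002,0,0],[0.032,0,-0.002,0,0],[0.038,0,-0.002,0,0],[0.044,0,-0.002,0,0],[0.050,0,-0.002,0,0],[0.050,0,-0.002,0,0]]' 6;  python3 - <<'E'
from h import *
st();p=shot('scene','s5.png');cv2.imwrite('pics/s5c.png',cv2.resize(p['color'][130:210,220:300],None,fx=7,fy=7)[:,:,::-1])
E
```

```text
time_s: 6.25
tool_pos: [0.5534, 0.318, 0.2382]
eef_rot: [0.22, -3.132, 0.0]
contact_force: [-0.2, -0.1, -0.5]
grip_width: 0.0302
t 6.25 tcp [0.5534 0.318  0.2382] F [-0.21 -0.05 -0.52] T [ 0.07  0.03 -0.01] w 0.0302
R [[-0.99, -0.14, -0.002], [-0.14, 0.99, -0.0], [0.002, -0.0, -1.0]]
```

View pics/s5c.png

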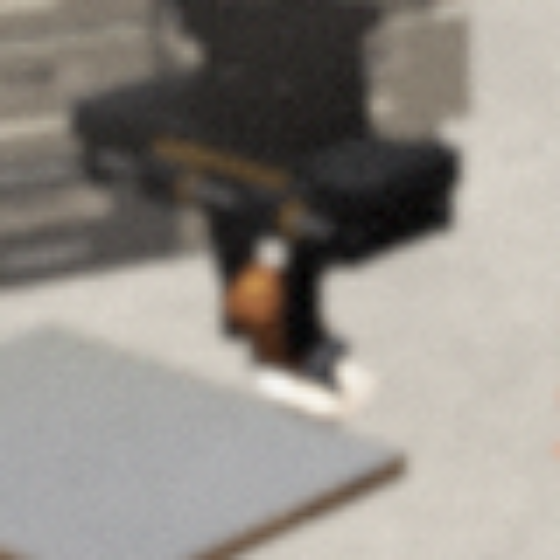

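```bash
python3 -m creep '[[0,0,0,0,0],[-0.008,0,0,0,0],[-0.012,0,-0.02,0,0],[-0.015,0,-0.06,0,0],[-0.016,0,-0.10,0,0],[-0.017,-0.03,-0.14,0.03,0],[-0.018,-0.07,-0.14,0.06,0],[-0.018,-0.11,-0.14,0.1,0],[-0.018,-0.15,-0.14,0.13,0],[-0.018,-0.19,-0.14,0.16,0],[-0.018,-0.235,-0.14,0.16,0],[-0.018,-0.276,-0.14,0.16,0]]' 25; python3 -m creep '[[0,0,0,0,0],[0,0,0,0,0]]';  python3 - <<'E'
from h import *
st();p=shot('scene','s6.png');cv2.imwrite('pics/s6c.png',cv2.resize(p['color'][100:240,270:430],None,fx=4,fy=4)[:,:,::-1])
q=shot('top','t6.png');cv2.imwrite('pics/t6c.png',cv2.resize(q['color'][100:220,250:390],None,fx=5,fy=5)[:,:,::-1])
E
```

```text
time_s: 7.5
tool_pos: [0.6106, 0.0451, 0.378]
eef_rot: [-0.032, -3.138, 0.001]
contact_force: [0.7, 0.2, -1.9]
grip_width: 0.0301
time_s: 7.7
tool_pos: [0.611, 0.0436, 0.3777]
eef_rot: [-0.037, -3.137, 0.0]
contact_force: [1.0, 0.8, -2.3]
grip_width: 0.0298
t 7.7 tcp [0.611  0.0436 0.3777] F [ 1.    0.82 -2.34] T [0.03 0.06 0.02] w 0.0298
R [[-1.0, 0.024, -0.004], [0.024, 1.0, 0.0], [0.004, -0.0, -1.0]]
```

View pics/s6c.png

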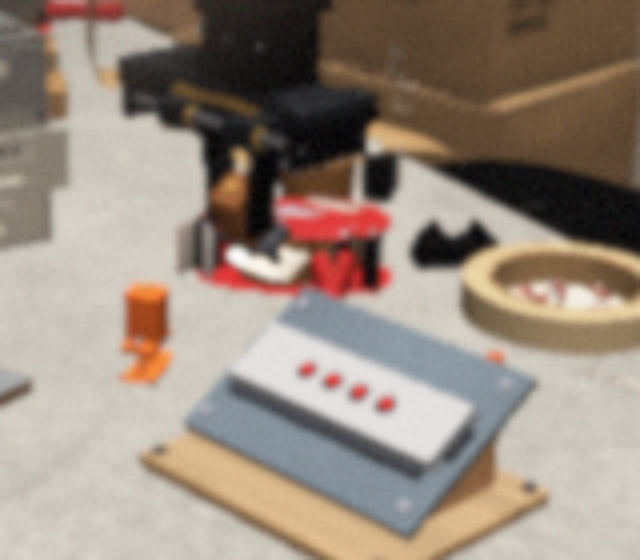

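View pics/t6c.png

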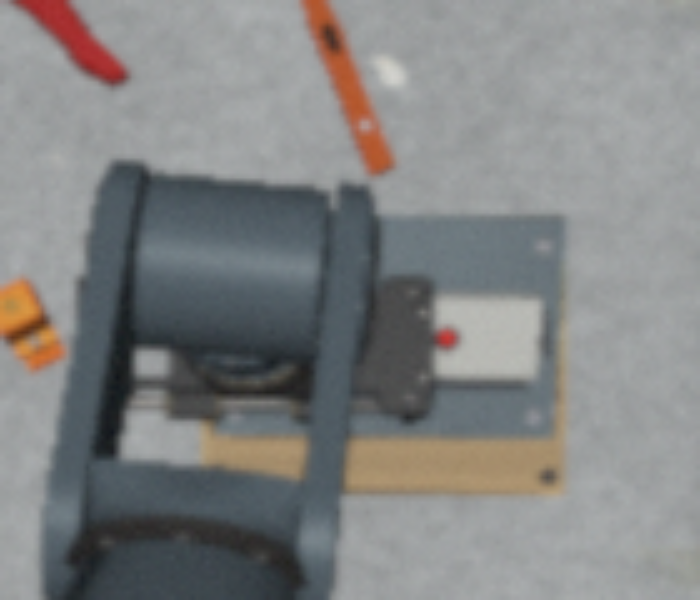

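```bash
cat >> h.py <<'E'
def heldT(s,th,h=.0636,sq=0):
    Rm=R.from_rotvec(s['eef_rot']).as_matrix();pin=np.array(s['tool_pos'])+.164*Rm[:,2]
    # setter x ~ tool y ; up = -tool z rotated toward tool x (towards robot)
    up=-Rm[:,2]*np.cos(th)+Rm[:,0]*np.sin(th);sx=Rm[:,1];sy=np.cross(up,sx)
    return (np.stack([sx,sy,up],1),pin-h*up)
E
python3 - <<'E'
from h import *
p=pickle.load(open('pics/s6.pkl','rb'));s=ctrl.observe();ims=[]
for a in(22,30,38):
    setter_overlay(p,heldT(s,np.radians(a)),(305,125,355,185),8,'a.png');ims.append(cv2.resize(cv2.imread('pics/a.png'),(266,320)))
cv2.imwrite('pics/tilt.png',cv2.resize(np.hstack(ims),(798,320)))
x,y=305,125
E
```

```text
(no output)
```

View pics/tilt.png

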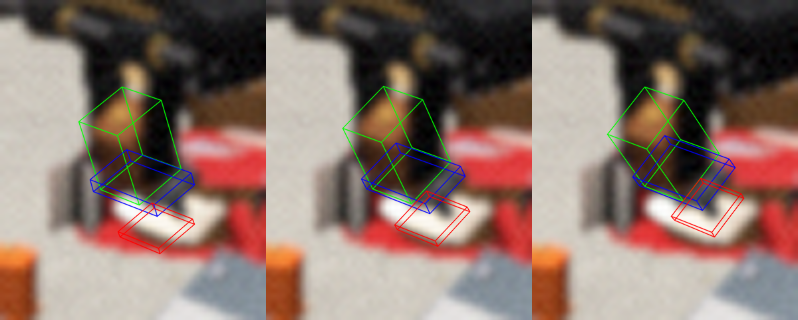

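```bash
python3 -m creep '[[-0.005,0,0.03,0,0],[-0.005,0,0.055,0,0],[-0.005,0,0.066,0,0],[-0.005,0,0.066,0,0],[-0.005,0,0.066,0,0]]' 10;  python3 - <<'E'
from h import *
s=st();p=shot('scene','s7.png');T=heldT(s,np.radians(28));print(T[1])
cv2.imwrite('pics/s7c.png',cv2.resize(p['color'][120:220,290:400],None,fx=6,fy=6)[:,:,::-1])
setter_overlay(p,T,(300,130,370,210),7,'s7o.png')
E
```

```text
time_s: 8.3
tool_pos: [0.6154, 0.0464, 0.3122]
eef_rot: [-0.03, -3.138, -0.0]
contact_force: [-0.6, -0.2, -0.4]
grip_width: 0.03
t 8.3 tcp [0.6154 0.0464 0.3122] F [-0.64 -0.21 -0.37] T [ 0.02  0.02 -0.02] w 0.03
R [[-1.0, 0.019, -0.004], [0.019, 1.0, 0.0], [0.004, 0.0, -1.0]]
[0.64447683 0.04591465 0.09196752]
```

View pics/s7c.png

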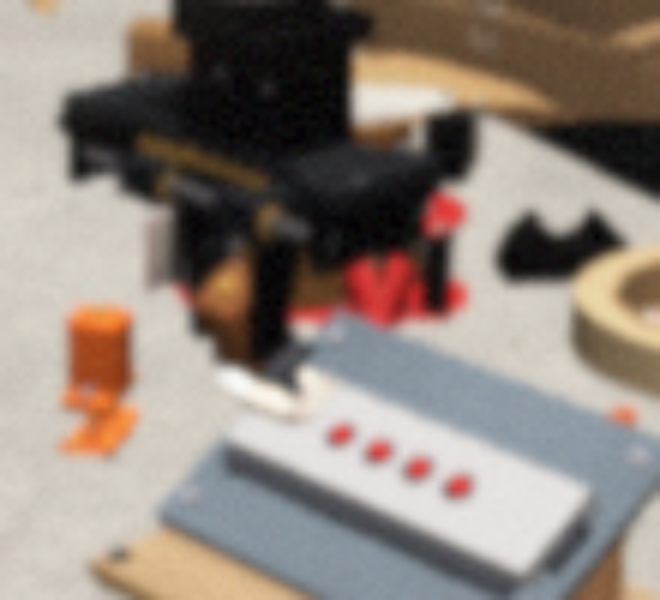

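View pics/s7o.png

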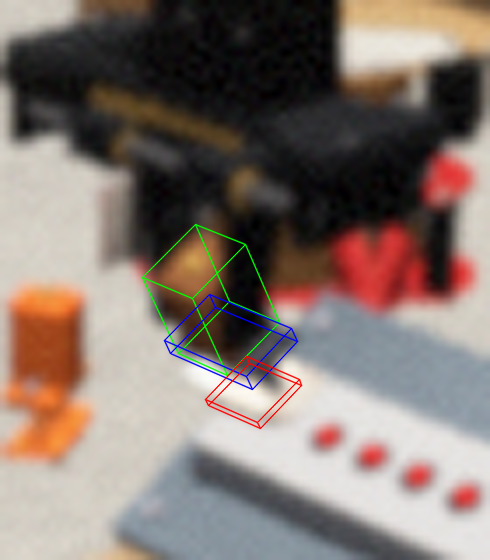

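```bash
python3 -m creep '[[0,0,0,0,0],[-0.001,0,0.002,0,0],[-0.002,0,0.0035,0,0],[-0.003,0,0.005,0,0],[-0.003,0,0.005,0,0]]' 10;  python3 - <<'E'
from h import *
s=st();p=shot('scene','s8.png');s=st();T=heldT(s,np.radians(30));print(T[1])
cv2.imwrite('pics/s8c.png',cv2.resize(p['color'][120:220,290:400],None,fx=6,fy=6)[:,:,::-1])
E
```

```text
time_s: 8.85
tool_pos: [0.6187, 0.0461, 0.3076]
eef_rot: [-0.031, -3.139, -0.0]
contact_force: [-0.2, -0.1, -2.6]
grip_width: 0.0297
t 8.85 tcp [0.6187 0.0461 0.3076] F [-0.18 -0.1  -2.58] T [ 0.02  0.04 -0.04] w 0.0297
R [[-1.0, 0.02, -0.003], [0.02, 1.0, 0.0], [0.003, -0.0, -1.0]]
t 8.9 tcp [0.6186 0.0461 0.3076] F [-0.03 -0.4  -1.61] T [0.05 0.02 0.01] w 0.0299
R [[-1.0, 0.019, -0.003], [0.019, 1.0, 0.0], [0.003, -0.0, -1.0]]
[0.64983778 0.04544423 0.088453  ]
```

View pics/s8c.png

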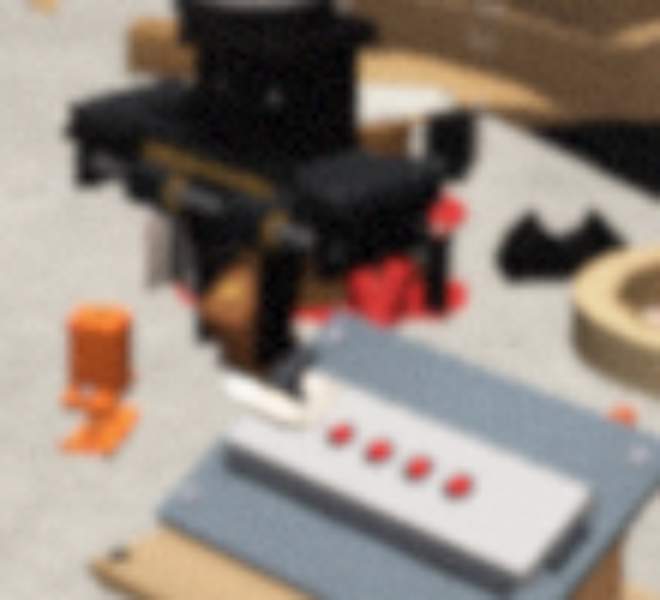

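```bash
python3 -m creep '[[-0.001,0,0.002,0,0],[-0.002,0,0.0035,0,0],[-0.002,0,0.0035,0,0]]' 10;  python3 - <<'E'
from h import *
st()
E
python3 -m creep '[[-0.0005,0,0.0009,0,0],[-0.001,0,0.0018,0,0],[-0.001,0,0.0018,0,0],[-0.001,0,0.0018,0,0]]' 10;  python3 - <<'E'
from h import *
st()
E
```

```text
time_s: 9.2
tool_pos: [0.6207, 0.046, 0.3041]
eef_rot: [-0.031, -3.138, -0.0]
contact_force: [-0.1, 0.3, -1.5]
grip_width: 0.0298
t 9.2 tcp [0.6207 0.046  0.3041] F [-0.1   0.29 -1.52] T [0.   0.06 0.01] w 0.0298
R [[-1.0, 0.02, -0.003], [0.02, 1.0, 0.0], [0.003, -0.0, -1.0]]
time_s: 9.6
tool_pos: [0.6216, 0.046, 0.3026]
eef_rot: [-0.031, -3.138, 0.0]
contact_force: [-3.0, 0.1, 3.5]
grip_width: 0.0297
t 9.6 tcp [0.6216 0.046  0.3026] F [-2.99  0.14  3.52] T [0.07 0.38 0.01] w 0.0297
R [[-1.0, 0.019, -0.003], [0.019, 1.0, -0.0], [0.003, -0.0, -1.0]]
```

```bash
python3 -m creep '[[0,0,0,0,0],[0,0,0,0,0],[0,0,0,0,0]]' 7.5;  python3 - <<'E'
from h import *
st()
E
python3 -m creep '[[0,0,0,0,0],[0,0,0,0,0],[0,0,0,0,0]]' 6;  python3 - <<'E'
from h import *
st()
p=shot('scene','s9.png')
cv2.imwrite('pics/s9c.png',cv2.resize(p['color'][140:210,300:380],None,fx=8,fy=8)[:,:,::-1])
E
```

```text
time_s: 9.9
tool_pos: [0.6216, 0.046, 0.3027]
eef_rot: [-0.031, -3.138, 0.0]
contact_force: [-1.9, -1.0, 3.1]
grip_width: 0.0303
t 9.9 tcp [0.6216 0.046  0.3027] F [-1.95 -1.05  3.05] T [ 0.    0.43 -0.02] w 0.0303
R [[-1.0, 0.019, -0.003], [0.019, 1.0, -0.0], [0.003, -0.0, -1.0]]
time_s: 10.2
tool_pos: [0.6216, 0.046, 0.3027]
eef_rot: [-0.03, -3.138, 0.0]
contact_force: [-2.9, 0.2, 3.9]
grip_width: 0.03
t 10.2 tcp [0.6216 0.046  0.3027] F [-2.94  0.15  3.87] T [ 0.04  0.31 -0.05] w 0.03
R [[-1.0, 0.019, -0.003], [0.019, 1.0, -0.0], [0.003, -0.0, -1.0]]
```

View pics/s9c.png

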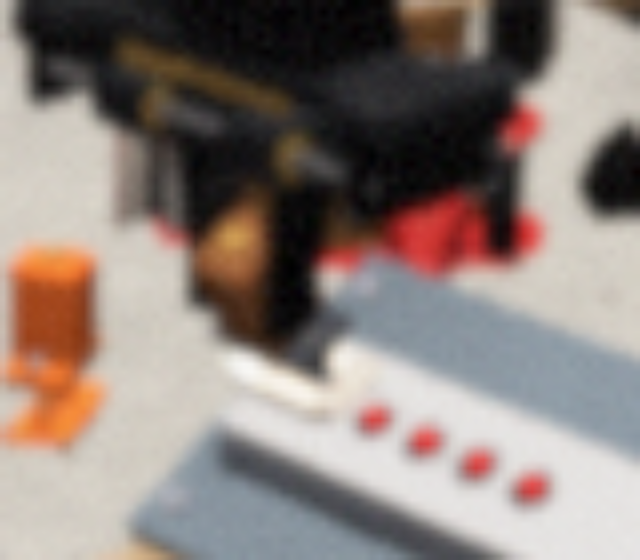

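Run:
```python
from h import *
p=pickle.load(open('pics/s9.pkl','rb'));s=ctrl.observe();ims=[]
yr=np.array([.019,1,0]);yr/=np.linalg.norm(yr);xr=np.array([np.cos(np.pi/6),0,.5]);xr-=yr*(xr@yr);xr/=np.linalg.norm(xr);zr=np.cross(xr,yr)
def rail(c): return (np.stack([xr,yr,zr],1),np.array(c))
x0,y0,x1,y1=300,140,380,210;S=10
def img(T,tr):
    im=np.ascontiguousarray(cv2.resize(p['color'][y0:y1,x0:x1],None,fx=S,fy=S,interpolation=2)[:,:,::-1]);o=np.array([x0,y0])
    drawbox(im,p,boxpts(.056,.2,-.001,0),tr,(255,255,0),S,o)
    for y in(-.039,-.013,.013,.039):
        u=((pix(p,tr[0]@np.array([0,y,.003])+tr[1])-o+.5)*S-.5)[0];cv2.circle(im,tuple(u.round().astype(int).tolist()),4,(255,255,0),1)
    if T:
        drawbox(im,p,boxpts(.030,.034,.036,.082),T,(0,255,0),S,o);drawbox(im,p,boxpts(.050,.030,.030,.038),T,(255,0,0),S,o);drawbox(im,p,boxpts(.032,.028,0,.004),T,(0,0,255),S,o)
    return im
tr=rail((.6505,-.0275,.083))
cv2.imwrite('pics/r0.png',cv2.resize(img(None,tr),(800,600)) if 0 else img(None,tr)[:,:800][:600])
for a in(20,30,40): cv2.imwrite(f'pics/r{a}.png',img(heldT(s,np.radians(a)),tr)[:600])
```

```text
(no output)
```

View pics/r30.png

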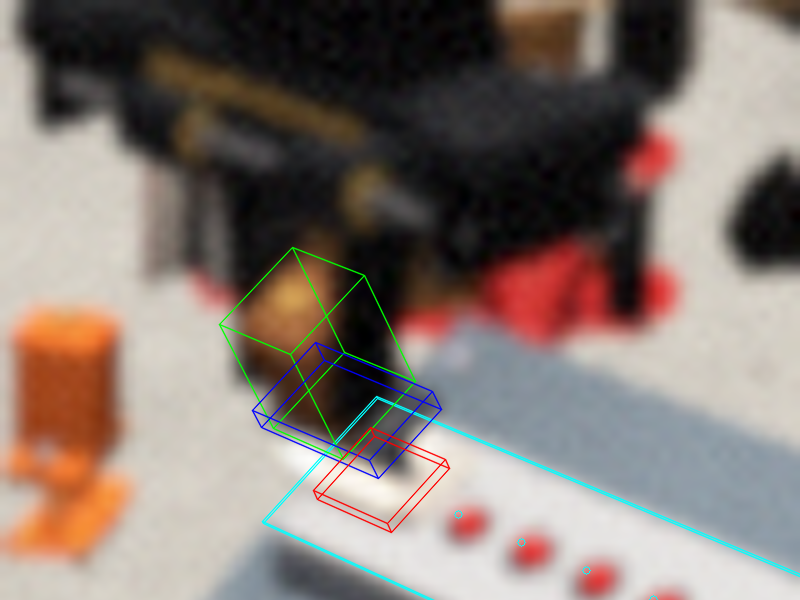

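View pics/r40.png

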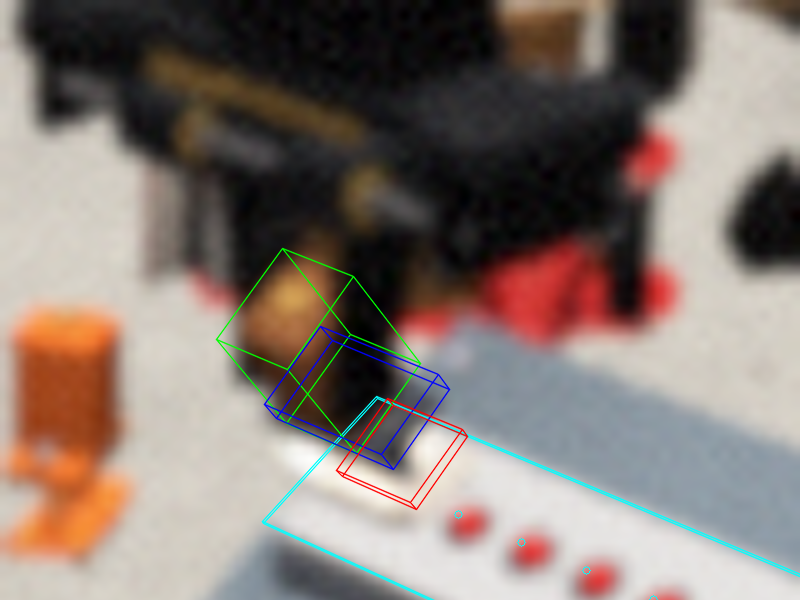

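View pics/r20.png

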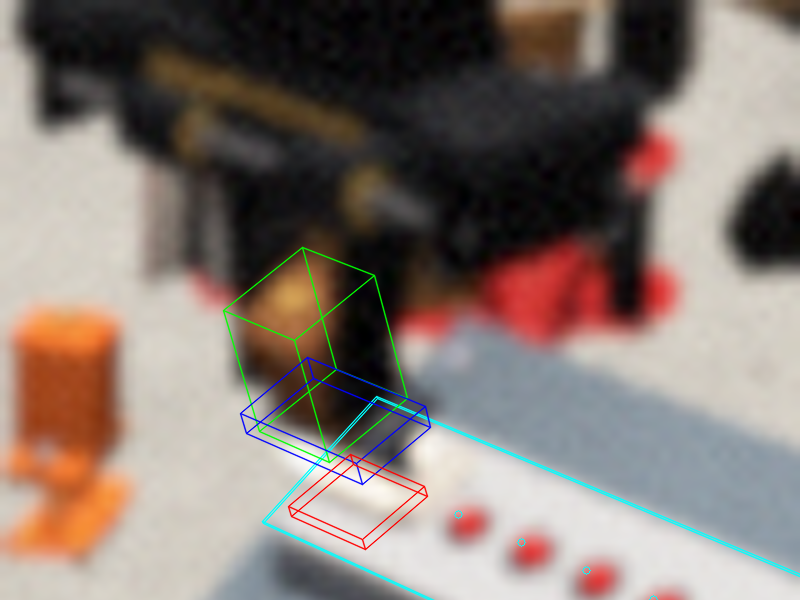

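```bash
python3 -m creep '[[0,0,0,0,0],[0,0,0,0,0],[0,0,0,0,0]]' 4;  python3 - <<'E'
from h import *
st()
E
python3 -m creep '[[0,0,0,0,0],[0,0,0,0,0],[0,0,0,0,0]]' 3;  python3 - <<'E'
from h import *
st()
p=shot('scene','s10.png')
cv2.imwrite('pics/s10c.png',cv2.resize(p['color'][140:200,300:380],None,fx=10,fy=10)[:,:,::-1])
E
```

```text
time_s: 10.55
tool_pos: [0.6216, 0.046, 0.3027]
eef_rot: [-0.031, -3.138, 0.0]
contact_force: [-2.7, 0.0, 3.1]
grip_width: 0.0295
t 10.55 tcp [0.6216 0.046  0.3027] F [-2.71  0.03  3.12] T [-0.01  0.39 -0.08] w 0.0295
R [[-1.0, 0.019, -0.003], [0.019, 1.0, -0.0], [0.003, -0.0, -1.0]]
time_s: 10.85
tool_pos: [0.6216, 0.046, 0.3027]
eef_rot: [-0.03, -3.138, 0.0]
contact_force: [-2.4, 0.6, 2.9]
grip_width: 0.03
t 10.85 tcp [0.6216 0.046  0.3027] F [-2.42  0.56  2.88] T [0.05 0.4  0.02] w 0.03
R [[-1.0, 0.019, -0.003], [0.019, 1.0, -0.0], [0.003, -0.0, -1.0]]
```

View pics/s10c.png

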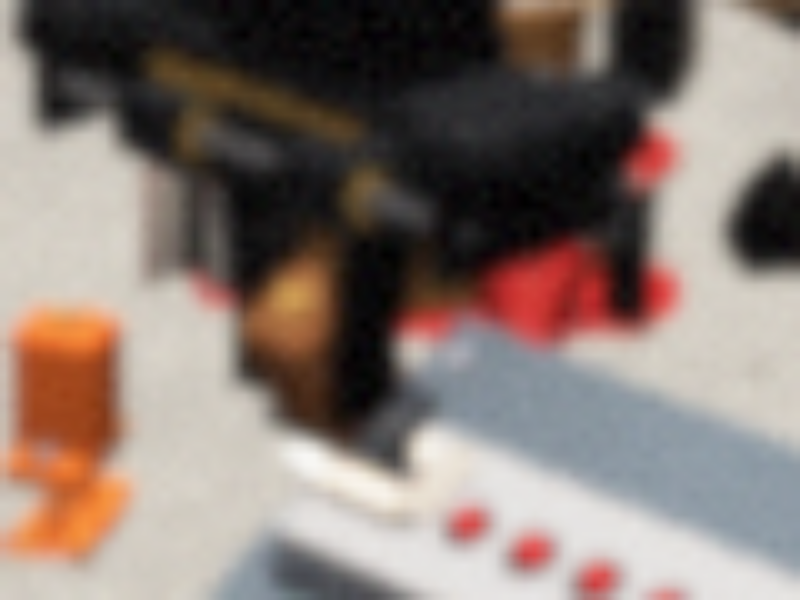

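Run:
```python
from h import *
p=pickle.load(open('pics/s10.pkl','rb'))
r=p['color'][178:205,326:348].astype(int)
print('cols',list(range(326,348)))
for i,row in enumerate(r.sum(-1)//3): print(178+i,*row)
c=p['color'][138:204,310:370];c=cv2.resize(c,None,fx=12,fy=9,interpolation=0)
c=np.clip((c.astype(float)-120)*2,0,255).astype(np.uint8);cv2.imwrite('pics/s10d.png',c[:,:,::-1])
```

```text
cols [326, 327, 328, 329, 330, 331, 332, 333, 334, 335, 336, 337, 338, 339, 340, 341, 342, 343, 344, 345, 346, 347]
178 83 60 43 40 52 51 40 26 12 12 12 3 17 51 86 106 123 134 135 142 140 144
179 131 87 52 38 48 46 34 21 19 5 5 8 27 49 75 90 104 114 134 139 139 144
180 154 103 60 44 45 45 34 22 10 9 4 27 51 69 85 83 86 107 133 141 144 144
181 156 106 71 47 41 45 39 20 17 19 25 48 76 90 91 86 101 124 143 145 140 148
182 173 143 113 87 66 52 43 31 26 35 50 70 84 95 90 110 155 178 177 170 160 151
183 194 185 172 162 139 107 79 57 45 51 62 77 83 79 103 162 210 222 214 199 183 174
184 203 209 217 226 219 199 156 112 79 75 75 74 74 69 120 196 235 237 229 222 210 199
185 204 211 229 241 246 244 218 180 148 123 104 90 66 66 122 206 237 237 231 226 220 222
186 205 208 216 232 244 246 241 231 216 201 171 136 102 83 119 188 218 228 228 226 225 224
187 204 205 203 209 228 237 238 239 241 238 230 206 178 148 146 181 210 225 225 222 217 221
188 203 206 201 204 201 209 222 225 236 241 242 240 234 210 200 204 219 226 221 219 215 220
189 207 206 202 205 202 201 200 196 209 224 235 239 242 233 223 221
[... 638 characters left out ...]
 227 226 227 228 229 226
197 137 103 83 76 75 79 85 92 103 123 144 170 194 210 221 226 225 226 226 228 228 226
198 140 116 95 83 77 77 78 85 79 88 102 118 139 172 194 209 221 223 228 226 229 227
199 145 138 124 110 103 91 81 83 75 82 79 83 99 118 141 168 191 207 216 223 225 228
200 147 145 144 137 133 121 107 92 82 80 80 83 80 83 101 116 138 163 186 204 214 223
201 143 148 146 144 146 142 135 121 112 94 85 75 75 78 85 89 92 108 133 155 179 200
202 147 149 149 148 149 149 150 140 135 122 114 95 84 74 74 77 80 85 94 105 127 155
203 151 148 147 151 148 146 152 150 145 148 135 124 114 91 84 75 73 77 85 87 89 106
204 147 149 148 147 146 146 148 149 149 145 145 145 135 126 109 94 79 71 73 82 79 80
```

View pics/s10d.png

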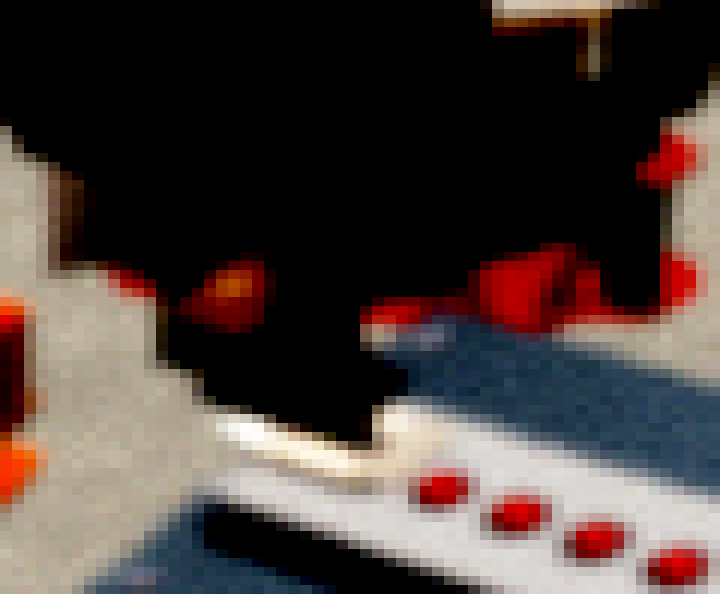

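```bash
python3 -m creep '[[0,0,0,0,0],[0.0015,0,-0.0025,0,0],[0.003,0,-0.0052,0,0],[0.007,0,-0.003,0,0],[0.0105,0,-0.0008,0,0],[0.0105,0,-0.0008,0,0],[0.009,0,0.0018,0,0],[0.008,0,0.0036,0,0],[0.008,0,0.0036,0,0]]' 20;  python3 - <<'E'
from h import *
st()
p=shot('scene','s11.png')
c=p['color'][138:204,310:370];c=cv2.resize(c,None,fx=12,fy=9,interpolation=0)
c=np.clip((c.astype(float)-120)*2,0,255).astype(np.uint8);cv2.imwrite('pics/s11d.png',c[:,:,::-1])
r=p['color'][182:204,326:348].astype(int)
for i,row in enumerate(r.sum(-1)//3): print(182+i,*row)
E
```

```text
time_s: 11.8
tool_pos: [0.6137, 0.0462, 0.2993]
eef_rot: [-0.03, -3.138, 0.0]
contact_force: [-1.9, -0.5, 1.7]
grip_width: 0.0299
t 11.8 tcp [0.6137 0.0462 0.2993] F [-1.92 -0.55  1.7 ] T [ 0.04  0.33 -0.02] w 0.0299
R [[-1.0, 0.019, -0.004], [0.019, 1.0, -0.0], [0.004, -0.0, -1.0]]
182 63 42 44 42 32 24 10 8 17 35 55 70 79 81 89 136 174 191 181 169 159 149
183 82 66 50 47 35 22 15 20 35 55 80 88 87 88 115 168 204 215 212 197 185 169
184 138 117 93 70 50 34 28 38 55 72 90 93 86 120 170 204 224 227 226 221 211 204
185 198 198 177 144 99 68 51 53 72 79 88 76 103 171 217 231 230 229 228 226 225 223
186 228 238 238 217 179 135 101 76 78 81 72 63 116 194 234 235 228 228 229 227 226 226
187 229 242 248 244 229 202 173 141 118 101 80 63 100 181 229 234 229 226 228 226 228 226
188 210 229 239 239 238 237 228 210 194 170 134 98 102 161 216 227 227 225 226 222 223 226
189 200 205 216 221 232 240 241 241 239 231 206 164 150 180 216 224 223 222 217 218 217 217
190 200 196 198 196 207 222 232 241 243 244 238 220 206 215 223 225 222 214 212 201 196 191
191 200 199 207 208 201 197 208 223 233 241 2
[... 391 characters left out ...]
26 225 219 215 214 217
196 130 110 87 82 83 96 105 127 154 177 195 210 218 225 224 228 229 226 226 226 227 226
197 134 105 85 74 78 84 85 91 103 121 150 174 192 211 222 224 225 227 228 229 225 228
198 141 120 97 80 75 78 78 85 84 89 102 118 143 169 192 207 221 225 224 228 226 227
199 143 133 123 111 104 87 80 79 82 81 86 92 96 119 142 170 189 207 219 223 225 227
200 146 147 144 143 132 118 107 92 80 78 76 80 80 85 91 116 139 165 188 202 216 219
201 146 147 153 150 140 140 134 125 110 96 85 78 81 79 84 85 96 113 132 157 180 202
202 150 151 151 150 148 145 143 139 137 123 113 99 82 78 75 80 80 85 92 108 129 156
203 147 147 149 146 146 148 148 149 146 143 135 121 114 90 79 77 74 84 79 85 95 100
```

View pics/s11d.png

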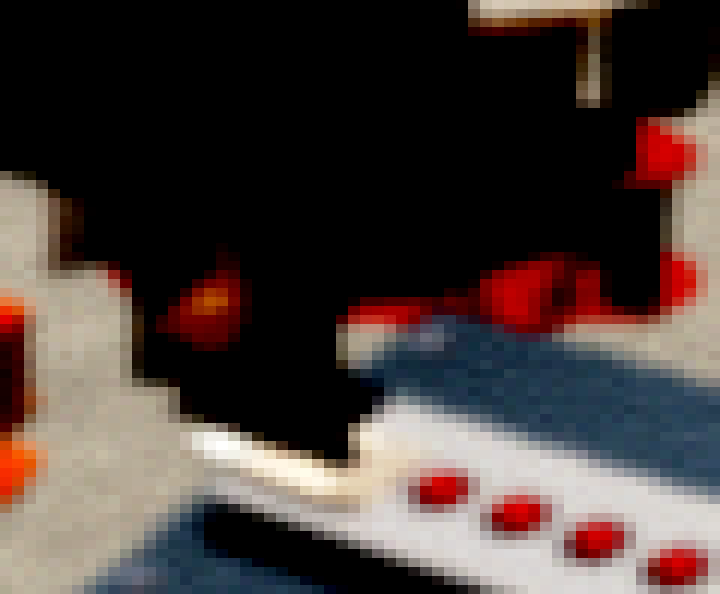

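```bash
python3 -m creep '[[-0.0005,0,0.001,0,0],[-0.001,0,0.002,0,0],[-0.0015,0,0.003,0,0],[-0.002,0,0.0038,0,0],[-0.0025,0,0.0045,0,0],[-0.0025,0,0.0045,0,0],[-0.0025,0,0.0045,0,0]]' 30;  python3 - <<'E'
from h import *
st()
p=shot('scene','s12.png')
c=p['color'][138:204,310:370];c=cv2.resize(c,None,fx=12,fy=9,interpolation=0)
c=np.clip((c.astype(float)-60)*1.5,0,255).astype(np.uint8);cv2.imwrite('pics/s12d.png',c[:,:,::-1])
E
```

```text
time_s: 12.55
tool_pos: [0.6161, 0.0461, 0.2954]
eef_rot: [-0.03, -3.138, 0.0]
contact_force: [-3.2, 0.2, 6.7]
grip_width: 0.03
t 12.55 tcp [0.6161 0.0461 0.2954] F [-3.24  0.23  6.72] T [0.05 0.56 0.03] w 0.03
R [[-1.0, 0.019, -0.004], [0.019, 1.0, -0.0], [0.004, -0.0, -1.0]]
```

View pics/s12d.png

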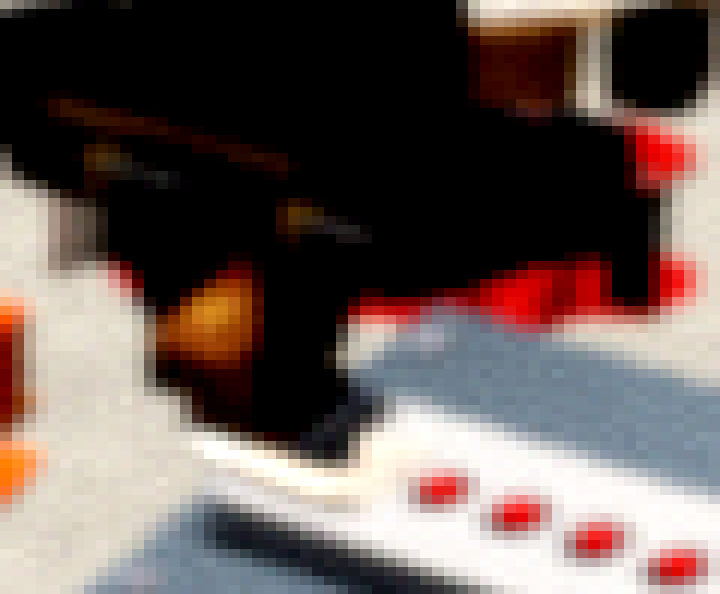

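```bash
python3 -m creep '[[0,-0.004,0,0,0],[0,-0.01,0,0,0],[0,-0.017,0,0,0],[0,-0.024,0,0,0],[0,-0.031,0,0,0],[0,-0.038,0,0,0],[0,-0.045,0,0,0],[0,-0.05,0,0,0],[0,-0.052,0,0,0]]' 35;  python3 - <<'E'
from h import *
st()
E
```

```text
time_s: 13.5
tool_pos: [0.614, -0.0047, 0.2951]
eef_rot: [-0.03, -3.134, -0.005]
contact_force: [-3.5, 4.8, 4.8]
grip_width: 0.0298
t 13.5 tcp [ 0.614  -0.0047  0.2951] F [-3.5   4.76  4.83] T [1.02 0.71 0.13] w 0.0298
R [[-1.0, 0.019, -0.007], [0.019, 1.0, 0.003], [0.007, 0.003, -1.0]]
```

```bash
python3 -m creep '[[-0.001,-0.005,0.0006,0,0],[-0.0015,-0.012,0.0008,0,0],[-0.0015,-0.019,0.0008,0,0],[-0.0015,-0.026,0.0008,0,0],[-0.0015,-0.033,0.0008,0,0],[-0.0015,-0.04,0.0008,0,0],[-0.0015,-0.047,0.0008,0,0],[-0.0015,-0.054,0.0008,0,0],[-0.0015,-0.061,0.0008,0,0],[-0.0015,-0.068,0.0008,0,0],[-0.0015,-0.075,0.0008,0,0],[-0.0015,-0.075,0.0008,0,0]]' 35;  python3 - <<'E'
from h import *
st()
p=shot('scene','s13.png')
c=p['color'][138:218,310:390];c=cv2.resize(c,None,fx=8,fy=7,interpolation=2)
cv2.imwrite('pics/s13d.png',c[:,:,::-1])
E
```

```text
time_s: 14.7
tool_pos: [0.613, -0.0793, 0.2938]
eef_rot: [-0.031, -3.13, -0.008]
contact_force: [-4.3, 1.2, 5.3]
grip_width: 0.0295
t 14.7 tcp [ 0.613  -0.0793  0.2938] F [-4.33  1.23  5.28] T [ 0.38  0.84 -0.02] w 0.0295
R [[-1.0, 0.02, -0.011], [0.02, 1.0, 0.005], [0.011, 0.005, -1.0]]
```

View pics/s13d.png

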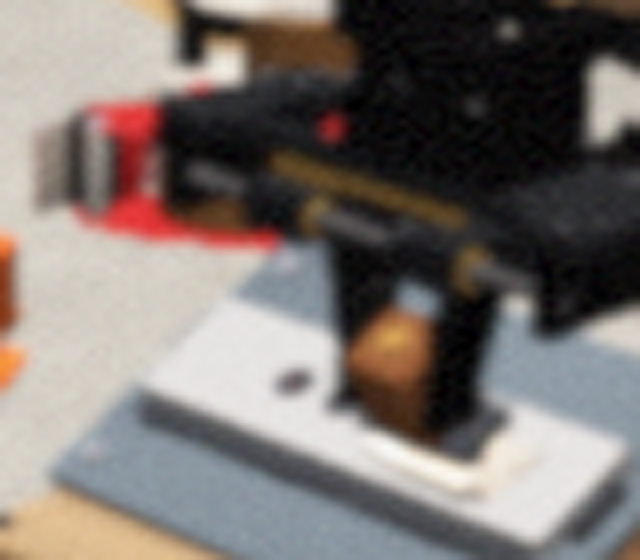

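```bash
python3 -m creep '[[-0.0005,-0.005,0.0002,0,0],[-0.001,-0.01,0.0004,0,0],[-0.001,-0.015,0.0004,0,0],[-0.001,-0.02,0.0004,0,0],[-0.001,-0.023,0.0004,0,0],[-0.001,-0.023,0.0004,0,0]]' 35;  python3 - <<'E'
from h import *
st()
p=shot('scene','s14.png')
c=p['color'][138:218,310:390];c=cv2.resize(c,None,fx=8,fy=7,interpolation=2)
cv2.imwrite('pics/s14d.png',c[:,:,::-1])
q=shot('top','t14.png')
c=q['color'][145:185,285:365];c=cv2.resize(c,None,fx=8,fy=8,interpolation=2)
cv2.imwrite('pics/t14d.png',c[:,:,::-1])
E
```

```text
time_s: 15.35
tool_pos: [0.6124, -0.1011, 0.2931]
eef_rot: [-0.031, -3.126, -0.013]
contact_force: [-4.9, 2.8, 6.7]
grip_width: 0.0295
t 15.35 tcp [ 0.6124 -0.1011  0.2931] F [-4.92  2.79  6.72] T [0.81 0.79 0.06] w 0.0295
R [[-1.0, 0.02, -0.016], [0.02, 1.0, 0.009], [0.016, 0.008, -1.0]]
```

View pics/s14d.png

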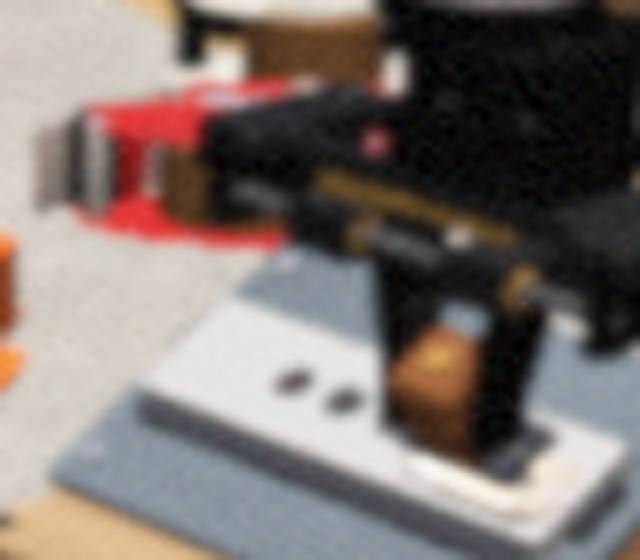

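View pics/t14d.png

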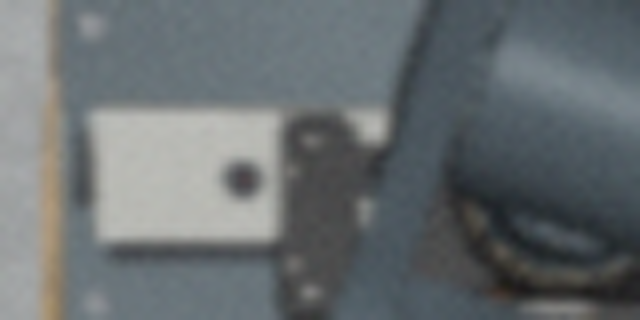

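```bash
python3 -m creep '[[0.004,0,-0.007,0,0],[0.01,0,-0.018,0,0],[0.02,0,-0.036,0,0],[0.03,0,-0.06,0,0],[0.03,0,-0.09,0,0],[0.03,0.01,-0.1,0,0],[0.03,0.01,-0.1,0,0]]' 35;  python3 - <<'E'
from h import *
st()
p=shot('scene','s15.png')
c=p['color'][118:218,300:400];c=cv2.resize(c,None,fx=6,fy=6,interpolation=2)
cv2.imwrite('pics/s15d.png',c[:,:,::-1])
E
```

```text
time_s: 16.15
tool_pos: [0.5845, -0.0904, 0.3955]
eef_rot: [-0.03, -3.13, -0.012]
contact_force: [1.6, -0.3, -3.1]
grip_width: 0.0301
t 16.15 tcp [ 0.5845 -0.0904  0.3955] F [ 1.59 -0.29 -3.05] T [0.06 0.06 0.01] w 0.0301
R [[-1.0, 0.019, -0.011], [0.019, 1.0, 0.007], [0.011, 0.007, -1.0]]
```

View pics/s15d.png

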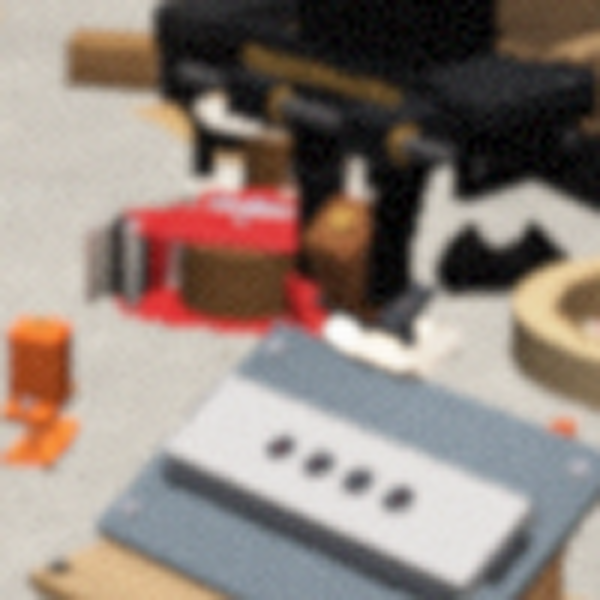

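```bash
python3 -m creep '[[0.015,0.02,0,0,0],[0.025,0.0295,0,0,0],[0.025,0.0295,0.04,0,0],[0.025,0.0295,0.08,0,0],[0.025,0.0295,0.0955,0,0],[0.025,0.0295,0.0955,0,0],[0.025,0.0295,0.0955,0,0]]' 25;  python3 - <<'E'
from h import *
s=st();Rm=R.from_rotvec(s['eef_rot']).as_matrix();print((Rm.T@(np.array([.5718,-.06,.2705])-s['tool_pos'])).round(4))
p=shot('scene','s16.png')
c=p['color'][138:228,310:400];c=cv2.resize(c,None,fx=6,fy=6,interpolation=2)
cv2.imwrite('pics/s16d.png',c[:,:,::-1])
E
```

```text
time_s: 16.9
tool_pos: [0.5583, -0.0598, 0.2984]
eef_rot: [-0.029, -3.126, -0.013]
contact_force: [0.8, 0.3, -1.7]
grip_width: 0.0299
t 16.9 tcp [ 0.5583 -0.0598  0.2984] F [ 0.83  0.3  -1.69] T [ 0.06  0.03 -0.01] w 0.0299
R [[-1.0, 0.019, -0.016], [0.018, 1.0, 0.008], [0.016, 0.008, -1.0]]
[-0.0139 -0.0001  0.0277]
```

View pics/s16d.png

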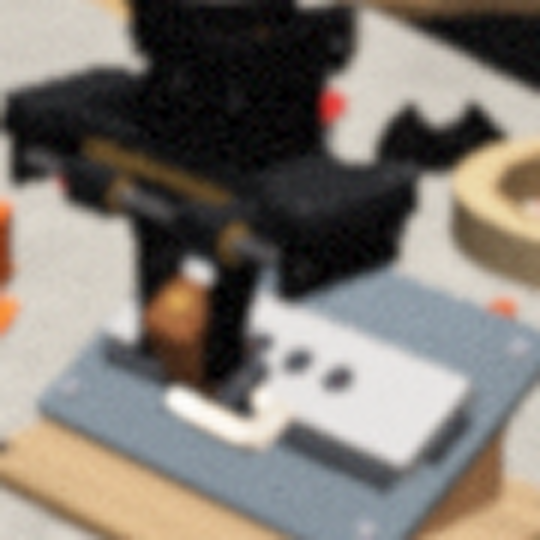

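```bash
python3 -m creep '[[-0.002,0,0.014,0,0],[-0.007,0,0.022,0,0],[-0.0139,0,0.0277,0,0],[-0.0139,0,0.0277,0,0],[-0.0139,0,0.0277,0,0]]' 15;  python3 - <<'E'
from h import *
s=st()
p=shot('scene','s17.png')
c=p['color'][138:228,310:400];c=cv2.resize(c,None,fx=6,fy=6,interpolation=2)
cv2.imwrite('pics/s17d.png',c[:,:,::-1])
E
```

```text
time_s: 17.45
tool_pos: [0.5725, -0.06, 0.2712]
eef_rot: [-0.029, -3.128, -0.012]
contact_force: [0.5, -0.3, -1.0]
grip_width: 0.03
t 17.45 tcp [ 0.5725 -0.06    0.2712] F [ 0.48 -0.25 -1.03] T [-0.02 -0.02 -0.02] w 0.03
R [[-1.0, 0.018, -0.014], [0.018, 1.0, 0.008], [0.014, 0.007, -1.0]]
```

View pics/s17d.png

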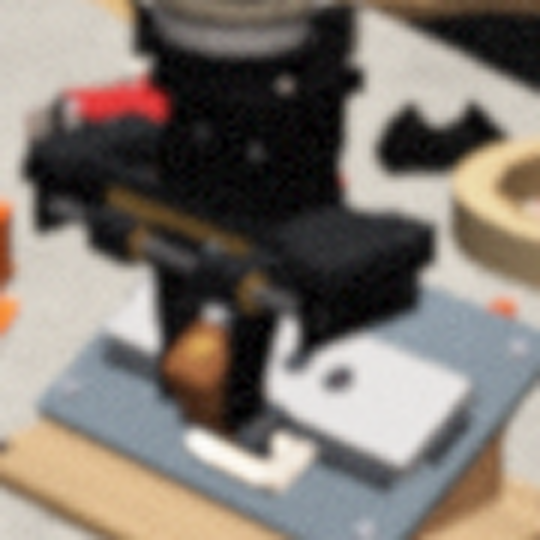

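```bash
python3 -m creep '[[-0.005,0,-0.003,0,0],[-0.010,0,-0.0058,0,0],[-0.014,0,-0.0081,0,0],[-0.018,0,-0.0104,0,0],[-0.022,0,-0.0127,0,0],[-0.026,0,-0.015,0,0],[-0.030,0,-0.0173,0,0],[-0.034,0,-0.0196,0,0],[-0.039,0,-0.0225,0,0],[-0.039,0,-0.0225,0,0]]' 7;  python3 - <<'E'
from h import *
s=st()
p=shot('scene','s18.png')
c=p['color'][138:228,310:400];c=cv2.resize(c,None,fx=6,fy=6,interpolation=2)
cv2.imwrite('pics/s18d.png',c[:,:,::-1])
E
```

```text
time_s: 18.5
tool_pos: [0.6129, -0.061, 0.2938]
eef_rot: [-0.029, -3.131, -0.011]
contact_force: [-0.4, 0.5, -1.4]
grip_width: 0.0296
t 18.5 tcp [ 0.6129 -0.061   0.2938] F [-0.42  0.55 -1.4 ] T [ 0.02  0.03 -0.01] w 0.0296
R [[-1.0, 0.019, -0.01], [0.018, 1.0, 0.007], [0.011, 0.007, -1.0]]
```

View pics/s18d.png

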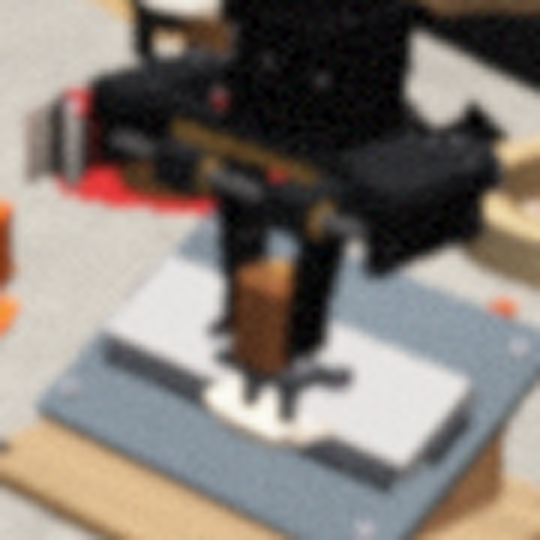

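```bash
python3 -m creep '[[0,0,0,0,0],[0.005,0,-0.008,0,0],[0.007,0,-0.03,0,0],[0.01,0,-0.07,0,0],[0.025,0.04,-0.075,0,0],[0.04,0.085,-0.075,0,0],[0.055,0.13,-0.075,0,0],[0.07,0.175,-0.075,0,0],[0.085,0.22,-0.075,0,0],[0.1,0.265,-0.075,0,0],[0.115,0.31,-0.075,0,0],[0.13,0.355,-0.075,0,0]]' 20
python3 - <<'E'
from h import *
s=st();Rm=R.from_rotvec(s['eef_rot']).as_matrix();print((Rm.T@(np.array([.475,.36,.30])-s['tool_pos'])).round(4))
E
```

```text
time_s: 19.75
tool_pos: [0.489, 0.2973, 0.3734]
eef_rot: [-0.029, -3.132, -0.012]
contact_force: [1.2, -0.4, -2.0]
grip_width: 0.0302
t 19.75 tcp [0.489  0.2973 0.3734] F [ 1.16 -0.4  -1.98] T [ 0.01 -0.09  0.03] w 0.0302
R [[-1.0, 0.019, -0.009], [0.019, 1.0, 0.007], [0.009, 0.007, -1.0]]
[0.0145 0.0618 0.0739]
```

```bash
python3 -m creep '[[0.007,0.03,0.03,0,0],[0.0145,0.0618,0.06,0,0],[0.0145,0.0618,0.074,0,0],[0.0145,0.0618,0.074,0,0],[0.0145,0.0618,0.074,0,0]]' 20
python3 - <<'E'
from h import *
s=st();p=shot('scene','s19.png')
c=p['color'][110:220,180:290];cv2.imwrite('pics/s19d.png',cv2.resize(c,None,fx=5,fy=5,interpolation=2)[:,:,::-1])
ims=[]
for a in(-15,-5,5):
    setter_overlay(p,heldT(s,np.radians(a)),(215,130,265,190),8,'a.png');ims.append(cv2.resize(cv2.imread('pics/a.png'),(266,320)))
cv2.imwrite('pics/tilt2.png',np.hstack(ims))
E
```

```text
time_s: 20.25
tool_pos: [0.4754, 0.3593, 0.3005]
eef_rot: [-0.03, -3.133, -0.011]
contact_force: [-0.0, -0.3, -2.3]
grip_width: 0.03
t 20.25 tcp [0.4754 0.3593 0.3005] F [-0.03 -0.32 -2.28] T [0.01 0.02 0.02] w 0.03
R [[-1.0, 0.019, -0.008], [0.019, 1.0, 0.007], [0.009, 0.007, -1.0]]
```

View pics/s19d.png

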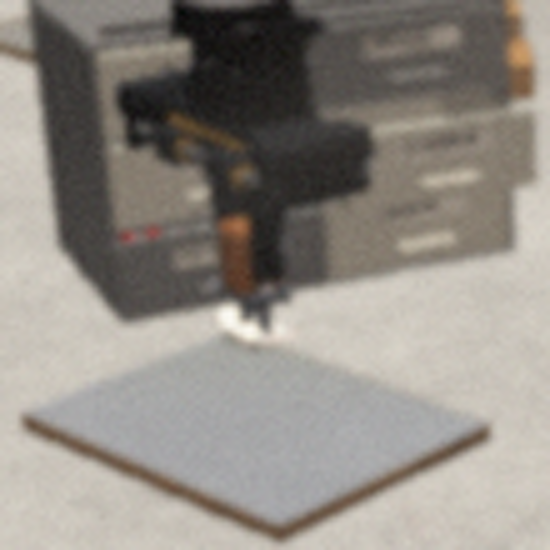

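View pics/tilt2.png

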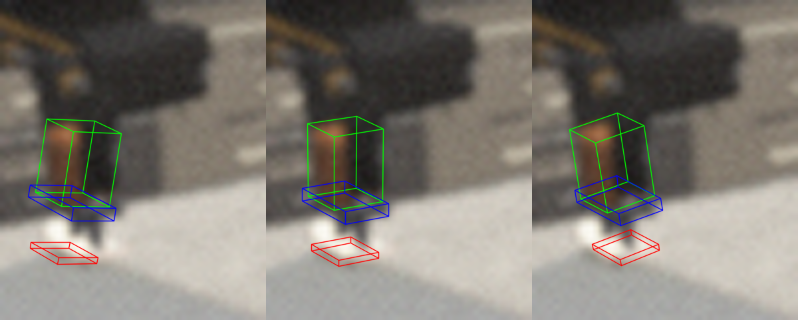

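```bash
python3 -m creep '[[0,0,0.03,0,0],[0,0,0.048,0,0],[0,0,0.054,0,0],[0,0,0.054,0,0],[0,0,0.057,0,0],[0,0,0.059,0,0],[0,0,0.059,0,0]]' 8
python3 - <<'E'
from h import *
s=st()
E
python3 -m creep '[[0,0,0.0015,0,0],[0,0,0.003,0,0],[0,0,0.003,0,0],[0,0,0.003,0,0]]' 5
python3 - <<'E'
from h import *
s=st();p=shot('scene','s20.png')
c=p['color'][130:210,200:280];cv2.imwrite('pics/s20d.png',cv2.resize(c,None,fx=7,fy=7,interpolation=2)[:,:,::-1])
E
```

```text
time_s: 21.0
tool_pos: [0.4759, 0.3598, 0.2431]
eef_rot: [-0.031, -3.137, -0.014]
contact_force: [0.7, 0.3, 0.1]
grip_width: 0.0295
t 21.0 tcp [0.4759 0.3598 0.2431] F [0.7  0.27 0.08] T [-0.09 -0.12 -0.05] w 0.0295
R [[-1.0, 0.02, -0.005], [0.02, 1.0, 0.009], [0.005, 0.009, -1.0]]
time_s: 21.4
tool_pos: [0.4759, 0.3599, 0.2405]
eef_rot: [-0.031, -3.137, -0.014]
contact_force: [-1.9, -0.9, 4.3]
grip_width: 0.0303
t 21.4 tcp [0.4759 0.3599 0.2405] F [-1.88 -0.92  4.29] T [-0.18  0.24 -0.01] w 0.0303
R [[-1.0, 0.02, -0.004], [0.019, 1.0, 0.009], [0.005, 0.009, -1.0]]
```

View pics/s20d.png

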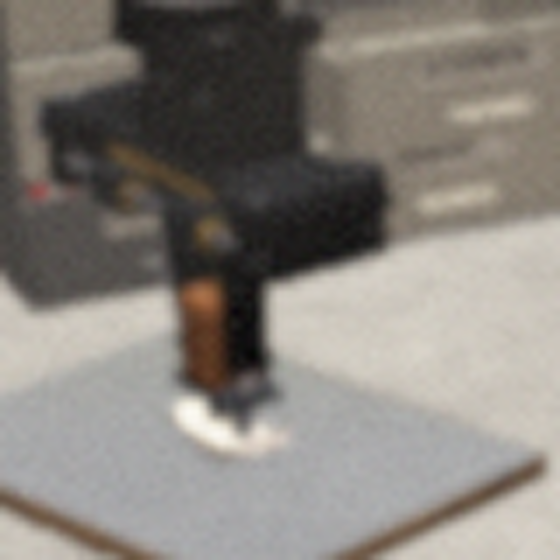

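```bash
python3 -m creep '[[0,0,0,0,0],[0,0,0,0,0],[0,0,0,0,0]]' 3
python3 - <<'E'
from h import *
s=st()
E
python3 -m creep '[[0,0,-0.0008,0,0],[0,0,-0.0016,0,0],[0,0,-0.0016,0,0]]' 3
python3 - <<'E'
from h import *
s=st()
E
```

```text
time_s: 21.75
tool_pos: [0.4759, 0.36, 0.2405]
eef_rot: [-0.031, -3.137, -0.015]
contact_force: [-0.9, -0.5, 4.2]
grip_width: 0.0301
t 21.75 tcp [0.4759 0.36   0.2405] F [-0.89 -0.54  4.19] T [0.04 0.23 0.05] w 0.0301
R [[-1.0, 0.02, -0.004], [0.02, 1.0, 0.009], [0.004, 0.009, -1.0]]
time_s: 22.05
tool_pos: [0.4759, 0.36, 0.2421]
eef_rot: [-0.031, -3.137, -0.015]
contact_force: [-1.3, 0.2, 3.5]
grip_width: 0.0302
t 22.05 tcp [0.4759 0.36   0.2421] F [-1.3   0.21  3.5 ] T [-0.09  0.24  0.01] w 0.0302
R [[-1.0, 0.02, -0.004], [0.02, 1.0, 0.009], [0.005, 0.009, -1.0]]
```

```bash
python3 -m creep '[[0,0,-0.0008,0,0],[0,0,-0.0014,0,0],[0,0,-0.0014,0,0]]' 3
python3 - <<'E'
from h import *
s=st();p=shot('scene','s21.png')
c=p['color'][145:205,210:270];cv2.imwrite('pics/s21d.png',cv2.resize(c,None,fx=10,fy=10,interpolation=2)[:,:,::-1])
E
```

```text
time_s: 22.35
tool_pos: [0.4759, 0.3599, 0.2429]
eef_rot: [-0.031, -3.136, -0.014]
contact_force: [0.5, -0.0, -1.9]
grip_width: 0.0298
t 22.35 tcp [0.4759 0.3599 0.2429] F [ 0.55 -0.03 -1.9 ] T [ 0.08  0.04 -0.04] w 0.0298
R [[-1.0, 0.02, -0.005], [0.02, 1.0, 0.009], [0.005, 0.009, -1.0]]
```

View pics/s21d.png

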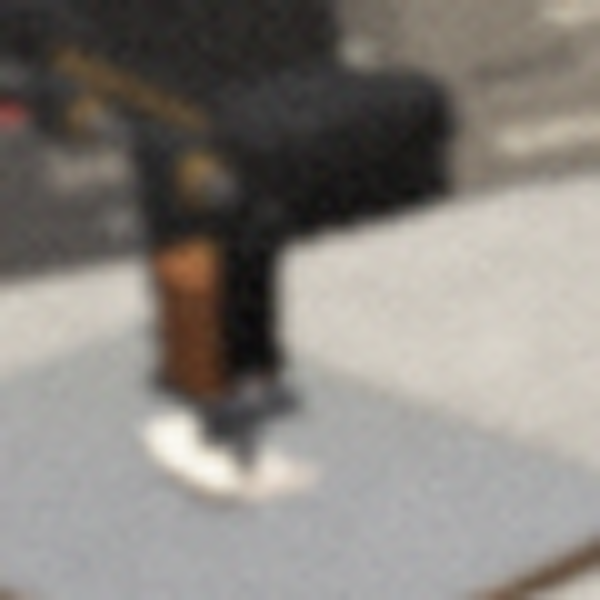

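```bash
python3 -m creep '[[0,0,0.0005,0,0.4],[0,0,0.0005,0,0.6],[0,0,0.0005,0,0.8],[0,0,0.0005,0,1],[0,0,0.0005,0,1],[0,0,0.0005,0,1],[0,0,0.0005,0,1],[0,0,0.0005,0,1]]' 3
python3 - <<'E'
from h import *
s=st();p=shot('scene','s22.png')
c=p['color'][145:205,210:270];cv2.imwrite('pics/s22d.png',cv2.resize(c,None,fx=10,fy=10,interpolation=2)[:,:,::-1])
E
```

```text
time_s: 23.2
tool_pos: [0.4759, 0.3599, 0.2424]
eef_rot: [-0.031, -3.136, -0.014]
contact_force: [-0.8, 0.1, -0.1]
grip_width: 0.0817
t 23.2 tcp [0.4759 0.3599 0.2424] F [-0.81  0.07 -0.1 ] T [-0.01 -0.02 -0.07] w 0.0817
R [[-1.0, 0.02, -0.005], [0.02, 1.0, 0.009], [0.005, 0.009, -1.0]]
```

View pics/s22d.png

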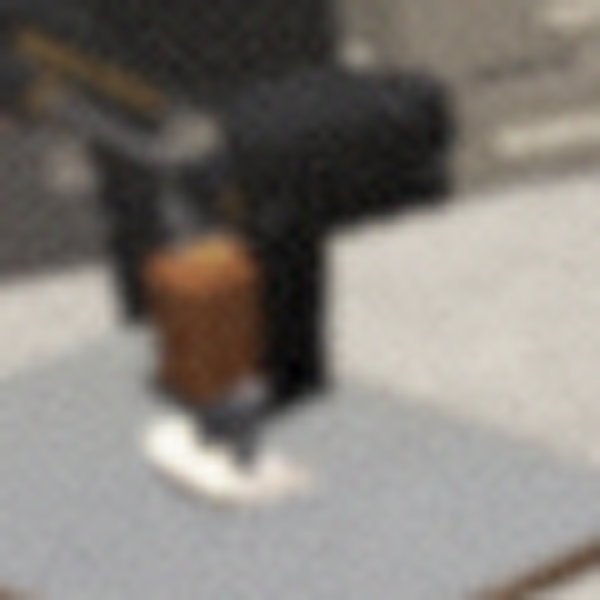

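Jaws are open and the setter stands upright. I'll retract straight up and check everything.

```bash
python3 -m creep '[[0,0,-0.02,0,1],[0,0,-0.05,0,1],[0,0,-0.09,0,1],[0,0,-0.13,0,1],[0.02,0.03,-0.16,0,1],[0.05,0.07,-0.16,0,1],[0.08,0.11,-0.16,0,1],[0.11,0.15,-0.16,0,1],[0.11,0.15,-0.16,0,1]]' 3
python3 - <<'E'
from h import *
s=st();p=shot('scene','s23.png');q=shot('top','t23.png')
cv2.imwrite('pics/s23d.png',cv2.resize(p['color'][140:300,180:520],None,fx=2.3,fy=2.3,interpolation=2)[:,:,::-1])
cv2.imwrite('pics/t23d.png',cv2.resize(q['color'][100:300,140:480],None,fx=2.3,fy=2.3,interpolation=2)[:,:,::-1])
for t in['setter','rivet_cup','slotted_bracket','screwdriver_y']:
    for im,n in((p,'scene'),(q,'top')): print(n,t,[(round(o['conf'],2),np.round(np.array(o['location'])*[640,400],1).tolist()) for o in ctrl.pinpoint(im,t)][:2])
E
```

```text
time_s: 24.15
tool_pos: [0.3654, 0.5146, 0.4046]
eef_rot: [-0.02, -3.135, -0.018]
contact_force: [-0.8, -1.4, -0.4]
grip_width: 0.087
t 24.15 tcp [0.3654 0.5146 0.4046] F [-0.78 -1.4  -0.44] T [ 0.03 -0.01  0.02] w 0.087
R [[-1.0, 0.013, -0.006], [0.013, 1.0, 0.012], [0.006, 0.012, -1.0]]
scene setter [(0.58, [229.6, 193.5])]
top setter [(0.65, [256.1, 163.7]), (0.44, [210.1, 218.8])]
scene rivet_cup [(0.75, [338.3, 286.3]), (0.4, [460.7, 275.1])]
top rivet_cup [(0.82, [382.4, 244.9])]
scene slotted_bracket [(0.68, [399.5, 290.7])]
top slotted_bracket [(0.78, [413.5, 224.5])]
scene screwdriver_y [(0.89, [460.7, 271.5])]
top screwdriver_y [(0.61, [430.7, 170.9])]
```

View pics/s23d.png

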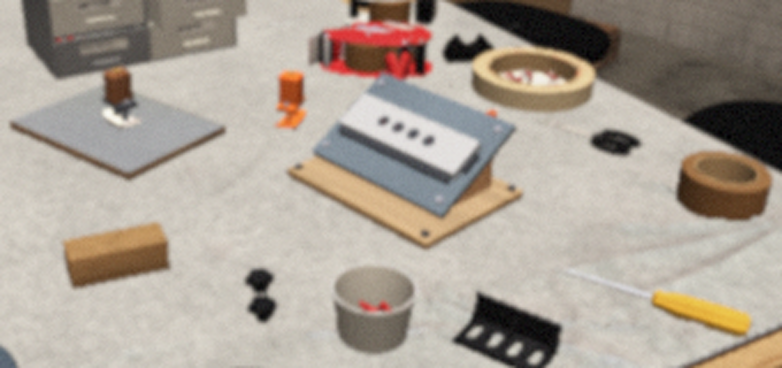

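View pics/t23d.png

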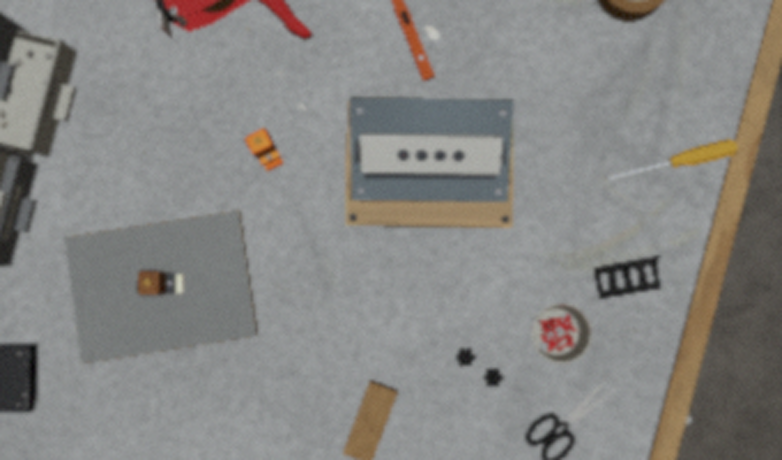

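Setter upright in the middle of the board (scene crop about (118,95), top crop about (155,283)), all four rivets dark and flush, bystanders unmoved, robot clear. I'm handing it in.

```bash
python3 -c "
from workcell import ctrl
print(ctrl.sign_off())"
```

```text
the job is handed in; nothing more can be done
None
```

I set all four rivets with the setter in one pressed stroke, stood it back on the grey board, let go and handed the job in at about 24 s. No verdict was reported.

**What I did**
- The moves cannot tilt the tool. I pinched the setter and tipped it about 30° in the jaws by pushing its sole against the far edge of the board.
- I laid it on the rail beyond the +y end of the row and pressed until the contact force was about 9 N, roughly half squeeze. I then slid it along the rail to the other end.
- To stand it up, I tipped it back against the rail's lower side face. I then set it on the board and opened the jaws less than 1 mm above the surface.

**What the last checks showed**
- Both cameras show all four rivets dark and flush. The setter stands upright near the middle of the board, and the gripper is clear of everything.
- The cup, bracket and screwdriver appear at nearly the same pixels as at the start, within about 4 px.

**What was uncertain or disagreed**
- **First touch on the rail:** it was several millimetres too far up the slope. The setter was probably pinched about 6 mm off centre. I lifted it before any rivet was set and shifted it 9 mm down the slope.
- **Squeeze:** I judged it only from the wrist force. I read that at four points, at the start of the stroke and after each stage, and it stayed between about 7.7 and 10 N. I did not measure it in between.
- **Flush depth:** I checked it only by how the rivets look in the pictures.
- **Camera calibration:** the scene camera was about 1 px off against the rail.

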